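Tension a mesh drum pad by quarter turns

TASK

With the drum key, tighten the drum pad's coloured rods clockwise (seen from above) in order around the rim: the red one a quarter turn, then the yellow one two quarter turns, then the blue one a quarter turn, finishing each before starting the next; leave the grey ones alone. Feel for each head and seat the key gently, never leaning hard on a rod whose spring has bottomed out, and turn the rods with the key only, not the fingers. Then stand the key upright back in its holder and let go, without disturbing the other things on the table.

Things in the scene. Friction and masses are not known exactly. Their poses are not given: they have to be found in the camera images.
- drum: Round mesh drum pad, blue shell, white skin, steel hoop 212 mm across, fixed to the table. Origin: centre of its underside, z up. Six tension rods stand every 60 degrees on a circle of radius 112 mm, each in a fixed round collar 30 mm wide whose colour names it (red, yellow, blue, three dark grey). Collar tops are 74 mm above the table, hoop and skin below 70.
- heads (a point): Centre of the circle of rod heads, at the height of the head tops, 92 mm over the table; axes as the drum. Heads are brass, 12 mm square, 18 mm tall. Each floats in an oversize hole: it stands up to 1.5 mm off its nominal place along the drum's x and also along y, unmeasured, held there by some 10 N of friction, so it must be found by feel or by eye.
- springs (a point): Same point as the heads' centre, 18 mm lower, at the collar tops. Each rod head is sprung: pressed down it yields at 3 N, then 1.2 N more per mm, for 6 mm (10 N), then stops hard; it pops up again when let go or when the socket drops over it. Turning takes 0.08 N m and a rod stays where it is left.
- rod_red (a joint): Angle of the red-collared rod: grows clockwise seen from above (tightening), within 0.07 rad of 0 at the start, can run to 7. At 0 its head's flats lie along the drum's x and y and the black line on its top points to the drum's +x; at v all is turned v clockwise. Nominal place in the drum's frame: x 112, y 0 mm. 
- rod_yellow (a joint): Angle of the yellow-collared rod: grows clockwise seen from above (tightening), within 0.07 rad of 0 at the start, can run to 7. At 0 its head's flats lie along the drum's x and y and the black line on its top points to the drum's +x; at v all is turned v clockwise. Nominal place in the drum's frame: x -56, y -97 mm. It is the next coloured one clockwise from red.
- rod_blue (a joint): Angle of the blue-collared rod: grows clockwise seen from above (tightening), within 0.07 rad of 0 at the start, can run to 7. At 0 its head's flats lie along the drum's x and y and the black line on its top points to the drum's +x; at v all is turned v clockwise. Nominal place in the drum's frame: x -56, y 97 mm. It is the next coloured one clockwise from yellow.
- rod_plain_a (a joint): Angle of the grey-collared (between red and yellow) rod: grows clockwise seen from above (tightening), within 0.07 rad of 0 at the start, can run to 7. At 0 its head's flats lie along the drum's x and y and the black line on its top points to the drum's +x; at v all is turned v clockwise. Nominal place in the drum's frame: x 56, y -97 mm. Not to be turned.
- rod_plain_b (a joint): Angle of the grey-collared (between yellow and blue) rod: grows clockwise seen from above (tightening), within 0.07 rad of 0 at the start, can run to 7. At 0 its head's flats lie along the drum's x and y and the black line on its top points to the drum's +x; at v all is turned v clockwise. Nominal place in the drum's frame: x -112, y 0 mm. Not to be turned.
- rod_plain_c (a joint): Angle of the grey-collared (between blue and red) rod: grows clockwise seen from above (tightening), within 0.07 rad of 0 at the start, can run to 7. At 0 its head's flats lie along the drum's x and y and the black line on its top points to the drum's +x; at v all is turned v clockwise. Nominal place in the drum's frame: x 56, y 97 mm. Not to be turned.
- key: Drum key, 70 mm tall, about 0.12 kg, upright in its holder. Origin: centre of its lower (socket) end, z up. Orange handle plate at the top: 44 mm along its x, 10 mm thick along its y (grip across this), 42 to 70 mm above the origin; below it a 14 mm round shaft (21 to 42 mm) and a dark socket block 20 mm square, 21 mm tall, sides along x and y.
- key_mouth (a point): Mouth of the key's square socket, at the key's origin, opening downward: 13.6 mm across flats, sides along the key's x and y, ceiling 13 mm above the mouth, no lead-in. On a 12 mm head it has 0.8 mm of room on each side and about 0.14 rad of play either way before it drives the rod.
- holder: Black plastic block, 62 x 62 mm, 26 mm tall, fixed to the table, with a square pocket 30 mm wide whose floor is 5 mm above the table, sides along the holder's x and y. Origin at the centre of its underside, z up. The key stands in the pocket with 5 mm of room on each side.
- washer_jar: Small glass jar with red lid, 52 mm wide, 60 mm tall, loose bystander; origin at the centre of its underside.
- game_box: Orange box, 100 x 140 x 35 mm, loose bystander; origin at the centre of its underside.
- driver: Screwdriver, 170 mm long, lying along its x, loose bystander; origin under its middle.
- tape_roll: Blue roll of tape lying flat, 90 mm wide, 22 mm tall, loose bystander; origin at the centre of its underside.

How it is judged:
By the outcome, as a careful person would: the job done as asked, in the order asked, and still so for the second after the job is handed in, with the robot touching nothing.
It also fails if it takes over 72 s, if anything falls off the work surface, if the arm or the gripper's body presses on something with over 40 N, if the wrist force passes 120 N, or if a joint passes its speed limit or range.

ROBOT

A 6-joint arm with a two-finger parallel gripper is mounted at the origin on the work surface. World frame = base frame: x ahead of the robot, y to its left, z up, the work surface at z = 0. Lengths are in m, angles in rad, forces in N, time in s.
With the tool pointing down it reaches from about 0.35 to 0.85 m from the base axis. Payload 8.1 kg.
Tool frame: the origin (TCP) lies at the very end of the fingers, on their centre line; the grasp point (between the pads) lies 19 mm behind it (env.grip_depth is the distance from the TCP to the grasp point, in m); z points along the fingers, y is the line along which they close (so a half turn about z gives the same grasp; the last joint's range is limited). The gripper opens to 85 mm and grips with 20 to 120 N. Pads are 22 mm wide; open, the fingers measure 114 mm over their backs; the gripper's body (76 mm by 85 mm) begins 54 mm behind the grasp point. The pads swing forward as they close: fully open they stand 13 mm farther back than shut.
Start: joints at [-1.356, 0.13, 1.488, -0, 1.523, -0.085], TCP at [0.177, -0.573, 0.231] pointing down, gripper open.
Joint ranges: [-2.96, 2.96], [-0.89, 2.26], [0.02, 2.5], [-1.34, 4.48], [0, 2.73], [-2.66, 2.66]. Speed limits (rad/s): [2.39, 2.39, 2.79, 3.14, 3.14, 3.14].

INTERFACE

Orientations are given as a 3x3 rotation matrix whose columns are the frame's x, y, z axes.
In Python, from cell import sense, optics, ticket, env gives the robot as it stands.
- The arm moves only by the tool move_arm, never from a script. Its argument "increments" is a list of rows, each an object of numbers: "tx", "ty", "tz": the shift along the tool's x, y, z each as a share of 60 cm, from -1 to 1; "rx", "ry", "rz": the turn, a rotation vector about the tool's x, y, z each as a share of 180 degrees, from -1 to 1; "claw": the closure, from 0 (fully open) to 1 (shut). A call has 1 to 5 rows; each row is the pose to reach, as a shift and turn from the pose commanded when the call began, along the tool's axes at that moment, turning the shorter way round; what a row does not reach only later rows make up. A row lasts 1/12 s, in which the tool goes at most 41.7 mm and 7.16 degrees, less where a joint would pass 70% of its speed; a pose out of reach is approached as far as the arm can. A call with a number of a shift or a turn outside -1 to 1 is refused whole. A call with a gripper value outside its range is refused whole. The fingers move at their own pace and stop on an object; "grip_force" is the grip in N (left out, the last holds). Time passes only in rows, so rows that repeat a pose let the fingers close. It gives the time, the measured TCP pose, the force, the opening and the grip force at its end, in the units of the state.
- sense(): the state, without advancing time (a new reading comes with each control period).
- optics.read_camera(name): name is "scene" or "top"; returns a dict with "img" (400x640x3 uint8, blue, green, red), "mtx" (3x3 intrinsics, pixels), "k1" (the pictures are not rectified: a ray, as slopes to the right and down, at radius r is drawn at 1 + k1 r^2 times it, then the intrinsics apply), "R" (3x3) and "t" (3): a world point X has camera coordinates R X + t. Camera axes: x right, y down, z forward; pixel columns grow to the right and rows downward; lengths in m; the calibration is good to about 2 mm. A picture is of the moment at which its call begins. There is no depth.
- ticket.close_job(): hands the job in; it is judged then, once.
The state is a dict: "t": time; "qpos": joint angles; "joint_velocities": joint speeds; "effort": joint torques, N m; "ee_pos": TCP position; "eef_rot": TCP orientation; "contact_force": force on the tool from outside, world axes, zero at the start; "ft_torque": the same for the moment, N m; "finger_gap": finger opening in m; "gripper_force": force on a finger pad.
Only numpy, scipy, OpenCV 4.12 (cv2) and the standard library are available. Lean on these libraries where they do the work, as an engineer would, in place of code of your own. Each camera call takes 0.05 s, during which the arm holds its last target. There are 200 camera calls.

## Working session

There is one attempt and no reset: what is moved stays moved. The work goes in short steps, Python scripts to look and compute and a tool call to move; the robot and the scene stay as the last step left them, time stands still between calls to the robot, and variables do not carry over. Pictures are saved under pics/ and viewed, at most 10 in all, crops included, and the job is handed in when it is done.

Besides the shell and the picture viewer there is one more tool, called as name(argument=value, ...), one argument or row to a line, values as JSON. move_arm: Moves the arm, as the interface text tells. Its arguments: {"type":"object","properties":{"increments":{"type":"array"},"grip_force":{"type":"number"}},"required":["increments"]}

```bash
ls; mkdir -p pics
python3 - <<'E'
from cell import sense, optics, ticket, env
import cv2, numpy as np
for n in ("scene","top"):
    c=optics.read_camera(n); cv2.imwrite(f"pics/{n}0.png",c["img"])
    print(n,c["mtx"].tolist(),c["k1"],np.round(c["R"],4).tolist(),np.round(c["t"],4).tolist())
s=sense(); print({k:np.round(v,4).tolist() for k,v in s.items()})
print(env.grip_depth,[a for a in dir(env) if a[0]!='_'])
E
```

```text
pics
scene [[480.2450738176626, 0.0, 316.2895342832421], [0.0, 480.2450738176626, 195.16790087839126], [0.0, 0.0, 1.0]] 0.02257459470476586 [[0.5043, 0.8634, 0.0119], [0.6795, -0.3883, -0.6226], [-0.5329, 0.3221, -0.7825]] [-0.2523, -0.3257, 1.9025]
top [[498.5241072335303, 0.0, 315.35014513990836], [0.0, 498.5241072335303, 199.44080972976306], [0.0, 0.0, 1.0]] 0.03897572072843298 [[0.0142, -0.9999, 0.0087], [-0.9842, -0.0155, -0.1764], [0.1765, -0.0061, -0.9843]] [-0.0435, 0.537, 1.5296]
{'t': 0.1, 'qpos': [-1.3564, 0.1311, 1.4892, -0.0, 1.523, -0.0854], 'joint_velocities': [0.0001, -0.0023, -0.0028, 0.0022, 0.0008, -0.001], 'effort': [0.0013, -57.0951, -50.1942, -0.0, 0.0081, 0.0], 'ee_pos': [0.1771, -0.5727, 0.2303], 'eef_rot': [[0.9554, 0.2953, -0.0004], [0.2953, -0.9554, 0.0017], [0.0001, -0.0017, -1.0]], 'contact_force': [-0.4359, -0.4078, 0.3158], 'ft_torque': [0.0039, 0.0069, 0.0309], 'gripper_force': 0.0, 'finger_gap': 0.0851}
0.0187 ['MotionError', 'grip_depth']
```

View pics/top0.png

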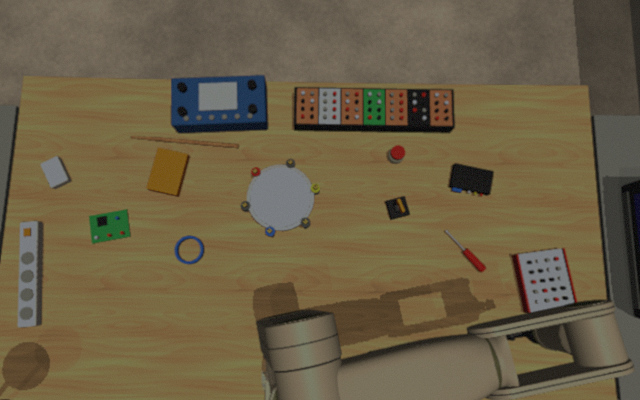

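View pics/scene0.png

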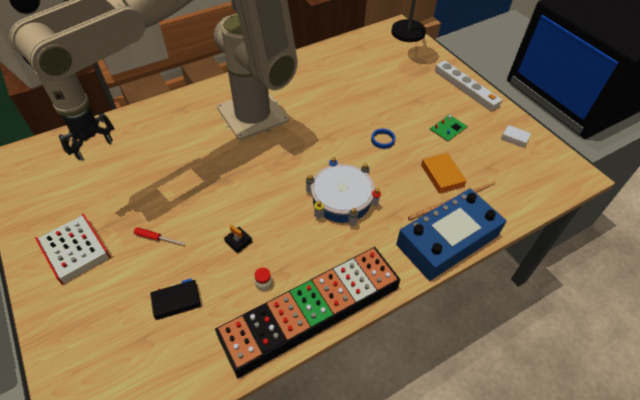

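Top view: the drum is at about (280,197), with red at (256,172), yellow at (316,189) and blue at (270,231). The holder and key are at (398,207), the jar at (397,154) and the driver at (465,250). The scene view agrees, with the drum at (342,190) and the key at (238,236).

```bash
cat > h.py <<'E'
import cv2, numpy as np
from cell import sense, optics
def cam(n): return optics.read_camera(n)
def und(c,uv):
    # pixel -> slopes (invert k1 by iteration)
    K=c["mtx"]; d=np.array([(uv[0]-K[0,2])/K[0,0],(uv[1]-K[1,2])/K[1,1]]); s=d.copy()
    for _ in range(20): s=d/(1+c["k1"]*(s@s))
    return s
def ray(c,uv):
    R=np.array(c["R"]);t=np.array(c["t"]); s=und(c,uv)
    return -R.T@t, R.T@np.array([s[0],s[1],1.])
def onz(c,uv,z):
    o,d=ray(c,uv); return o+d*(z-o[2])/d[2]
def proj(c,X):
    p=np.array(c["R"])@np.asarray(X,float)+np.array(c["t"]); s=p[:2]/p[2]; s=s*(1+c["k1"]*(s@s))
    K=c["mtx"]; return np.array([K[0,0]*s[0]+K[0,2],K[1,1]*s[1]+K[1,2]])
def tri(a,ua,b,ub):
    o1,d1=ray(a,ua);o2,d2=ray(b,ub)
    k=np.linalg.lstsq(np.c_[d1,-d2],o2-o1,rcond=None)[0]
    p,q=o1+k[0]*d1,o2+k[1]*d2
    return (p+q)/2,np.linalg.norm(p-q)
def crop(c,cx,cy,w,h,s): return cv2.resize(c["img"][cy-h//2:cy+h//2,cx-w//2:cx+w//2],None,fx=s,fy=s,interpolation=cv2.INTER_CUBIC)
def blob(c,lo,hi,box,n=1):
    x0,y0,x1,y1=box; hsv=cv2.cvtColor(c["img"][y0:y1,x0:x1],cv2.COLOR_BGR2HSV)
    m=cv2.inRange(hsv,np.array(lo),np.array(hi)); k,l,st,ce=cv2.connectedComponentsWithStats(m)
    o=sorted(range(1,k),key=lambda i:-st[i,4])[:n]
    return [(ce[i]+[x0,y0],int(st[i,4])) for i in o]
E
python3 - <<'E'
from h import *
T=cam("top");S=cam("scene")
a=crop(T,280,200,100,100,4);b=crop(S,342,190,100,100,4);
d=crop(T,398,207,50,50,4); e=crop(S,238,236,50,50,4)
cv2.imwrite("pics/c1.png",np.vstack([np.hstack([a,b]),np.hstack([d,e,np.zeros((200,400,3),np.uint8)])]))
E
```

```text
(no output)
```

View pics/c1.png

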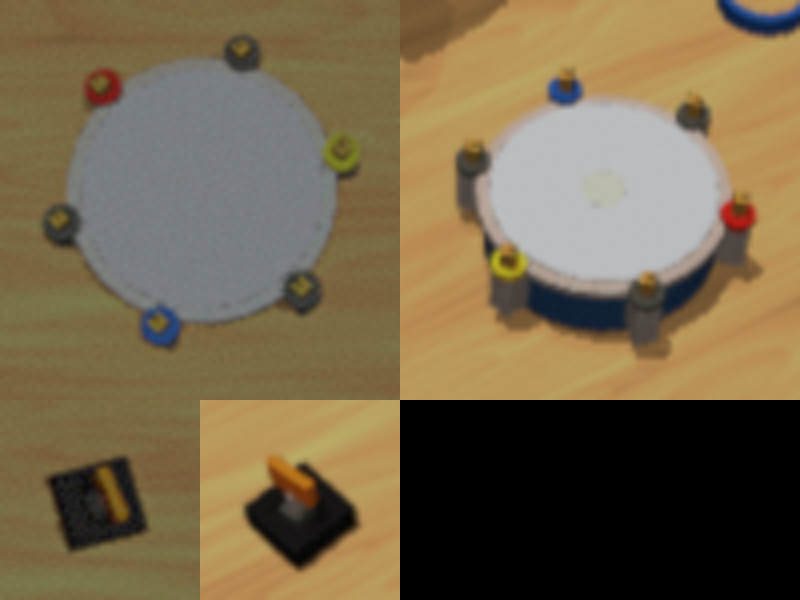

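The crops show square brass heads on every collar. The key plate leans visibly off the holder axes: in the top crop it sits at about (112,495), rotated about 10° from the image vertical. Next I'll measure.

Run:
```python
from h import *
T=cam("top");S=cam("scene")
import math
# head blobs: print hsv samples
for c,pts in ((T,[(255,171),(290,162),(315,188),(305,222),(269,231),(245,205)]),(S,[(341,168),(427-100+0,0)])):
    if c is S: break
    for p in pts: print(p,[cv2.cvtColor(c["img"],cv2.COLOR_BGR2HSV)[p[1]-1+k,p[0]+j].tolist() for k in(0,1) for j in (0,1)])
# collars by colour
for n,lo,hi in (("red",(0,150,60),(9,255,255)),("red2",(172,150,60),(180,255,255)),("yel",(24,150,90),(34,255,255)),("blu",(105,120,60),(125,255,255)),("head",(14,120,80),(24,255,255))):
    for (c,bx) in ((T,(240,155,325,240)),(S,(300,150,390,225))):
        print(n,[(np.round(p,1).tolist(),a) for p,a in blob(c,lo,hi,bx,7)])
# skin
g=cv2.inRange(cv2.cvtColor(T["img"],cv2.COLOR_BGR2HSV),np.array((0,0,70)),np.array((180,50,255)))
cs=max(cv2.findContours(g[150:250,230:330],0,1)[0],key=cv2.contourArea); e=cv2.fitEllipse(cv2.convexHull(cs)); print(e)
ctr=np.array(e[0])+[230,150]; print("skin ctr",onz(T,ctr,.068))
# key plate, holder
for c,bx in ((T,(385,195,412,222)),(S,(225,220,255,250))):
    hsv=cv2.cvtColor(c["img"],cv2.COLOR_BGR2HSV)
    m=cv2.inRange(hsv,np.array((5,150,60)),np.array((25,255,255)));mm=np.zeros_like(m);mm[bx[1]:bx[3],bx[0]:bx[2]]=m[bx[1]:bx[3],bx[0]:bx[2]]
    k,l,st,ce=cv2.connectedComponentsWithStats(mm); i=1+np.argmax(st[1:,4]); q=np.argwhere(l==i)[:,::-1].astype(np.float32)
    print("plate",ce[i],st[i],cv2.minAreaRect(q))
```

```text
(255, 171) [[22, 160, 118], [19, 163, 111], [23, 148, 112], [21, 166, 89]]
(290, 162) [[22, 155, 112], [21, 152, 109], [23, 164, 118], [22, 165, 105]]
(315, 188) [[23, 153, 117], [23, 154, 114], [23, 160, 102], [24, 151, 101]]
(305, 222) [[23, 153, 112], [24, 158, 118], [24, 160, 118], [24, 152, 109]]
(269, 231) [[24, 168, 109], [23, 169, 116], [25, 161, 119], [24, 146, 112]]
(245, 205) [[22, 159, 117], [23, 145, 100], [23, 167, 110], [21, 158, 84]]
red [([255.7, 171.7], 41), ([252.5, 168.5], 2)]
red [([376.2, 194.1], 42)]
red2 []
red2 []
yel [([315.0, 188.0], 50), ([305.2, 221.5], 4), ([268.7, 230.3], 3), ([290.0, 163.0], 1), ([254.0, 171.0], 1)]
yel [([318.3, 206.3], 37)]
blu [([270.6, 232.1], 36), ([266.5, 228.5], 2)]
blu [([332.7, 163.0], 22)]
head [([257.1, 160.6], 347), ([317.6, 221.5], 142), ([319.1, 202.2], 140), ([303.8, 160.0], 103), ([284.9, 233.4], 69), ([245.8, 218.1], 41), ([289.6, 161.2], 12)]
head [([346.8, 182.0], 3330), ([318.6, 203.6], 21), ([353.4, 210.2], 16)]
((50.077537536621094, 47.41612243652344), (66.20661163330078, 67.73699951171875), 67.41376495361328)
skin ctr [0.53872195 0.07493971 0.068     ]
plate [400.62121212 204.92424242] [397 198   8  15  66] ((400.6810607910156, 204.92242431640625), (14.837629318237305, 4.464419364929199), 66.80140686035156)
plate [235.69148936 230.65957447] [229 225  13  13  94] ((235.6153564453125, 230.576904296875), (16.086305618286133, 6.933752536773682), 33.6900634765625)
```

Run:
```python
from h import *
from scipy.optimize import least_squares
T=cam("top");S=cam("scene")
hsv=cv2.cvtColor(T["img"],cv2.COLOR_BGR2HSV)
def comp(m,bx):
    mm=np.zeros_like(m);mm[bx[1]:bx[3],bx[0]:bx[2]]=m[bx[1]:bx[3],bx[0]:bx[2]]
    k,l,st,ce=cv2.connectedComponentsWithStats(mm);i=1+np.argmax(st[1:,4]);return (l==i).astype(np.uint8)
R=lambda lo,hi,h=hsv:cv2.inRange(h,np.array(lo),np.array(hi))
P={"red":(255.7,171.7),"a":(290.3,163),"yel":(315.5,188.3),"b":(305.4,222.5),"blu":(270.2,231.5),"c":(245.5,205.8)}
N={"red":(112,0),"a":(56,-97),"yel":(-56,-97),"b":(-112,0),"blu":(-56,97),"c":(56,97)}
H={}
for n,p in P.items():
    yy,xx=np.mgrid[0:400,0:640]; rr=np.hypot(xx-p[0],yy-p[1])<4
    w=R((17,130,85),(27,200,255))*rr
    H[n]=np.array([(xx*(w>0)).sum(),(yy*(w>0)).sum()])/(w>0).sum(); print(n,"head",H[n].round(2),(w>0).sum())
C={}
for n,m in (("red",R((0,150,60),(12,255,255))),("yel",R((24,165,70),(34,255,255))),("blu",R((100,120,50),(128,255,255)))):
    p=P[n];q=comp(m,(int(p[0]-8),int(p[1]-8),int(p[0]+9),int(p[1]+9)))
    C[n]=cv2.minEnclosingCircle(np.argwhere(q>0)[:,::-1].astype(np.float32))
    print(n,"collar",C[n],onz(T,C[n][0],.074).round(4))
def fit(pts):
    ks=list(pts); A=np.array([N[k] for k in ks])/1e3; B=np.array([pts[k] for k in ks])
    f=lambda v:(np.c_[v[0]+A[:,0]*np.cos(v[2])-A[:,1]*np.sin(v[2]),v[1]+A[:,0]*np.sin(v[2])+A[:,1]*np.cos(v[2])]-B).ravel()
    r=least_squares(f,[.54,.075,.8]);print(r.x.round(4),(r.fun.reshape(-1,2)*1e3).round(1).tolist())
fit({k:onz(T,H[k],.092)[:2] for k in H}); fit({k:onz(T,C[k][0],.074)[:2] for k in C})
# holder
m=R((0,0,0),(180,255,50)); v=hsv[195:222,385:412,2]; q=comp(m,(383,193,414,224)); q|=comp(R((5,150,60),(25,255,255)),(385,195,412,222))
c=max(cv2.findContours(q,0,1)[0],key=cv2.contourArea); r=cv2.minAreaRect(cv2.convexHull(c)); print("holder",r,onz(T,r[0],.024).round(4))
b=[onz(T,x,.026)[:2] for x in cv2.boxPoints(r)]; print([np.round(x,3).tolist() for x in b],[float(np.degrees(np.arctan2(*(b[(i+1)%4]-b[i])[::-1]))) for i in range(2)])
# plate
qs=[]
for c,bx in ((T,(385,195,412,222)),(S,(225,220,255,250))):
    h=cv2.cvtColor(c["img"],cv2.COLOR_BGR2HSV);q=comp(R((5,150,50),(25,255,255),h),bx);pt=np.argwhere(q>0)[:,::-1].astype(float)
    w,V=np.linalg.eigh(np.cov(pt.T));ce=pt.mean(0);d=V[:,1];qs.append(ce)
    a,e=onz(c,ce-7*d,.068),onz(c,ce+7*d,.068);print("plate",ce,len(pt),onz(c,ce,.062).round(4),"ang",np.degrees(np.arctan2(*(e-a)[[1,0]])))
print(tri(T,qs[0],S,qs[1]))
```

```text
red head [254.5 170.5] 12
a head [289.7 161.7] 10
yel head [315.11 186.78] 18
b head [304.9 221.3] 10
blu head [269.   230.29] 7
c head [244.45 204.36] 11
red collar ((254.8076934814453, 171.1923065185547), 4.731027126312256) [0.62   0.1559 0.074 ]
yel collar ((314.4285583496094, 187.89285278320312), 4.146810054779053) [ 0.5696 -0.0319  0.074 ]
blu collar ((269.9347839355469, 231.19564819335938), 4.3288655281066895) [0.4317 0.1028 0.074 ]
[0.54   0.0749 0.789 ] [[1.0, -0.5], [0.4, -0.2], [-0.0, 0.6], [-0.4, -0.4], [-0.6, -0.8], [-0.4, 1.2]]
[0.5404 0.0756 0.7934] [[-1.0, -0.5], [0.7, -0.4], [0.3, 0.9]]
holder ((396.88677978515625, 207.60379028320312), (18.6810359954834, 19.779918670654297), 74.05460357666016) [ 0.5195 -0.2973  0.024 ]
[[0.539, -0.258], [0.558, -0.32], [0.499, -0.335], [0.481, -0.274]] [-73.03155956875344, -165.19271169238144]
plate [400.35714286 204.95714286] 70 [ 0.5217 -0.3017  0.062 ] ang -158.87423844148375
plate [235.92857143 230.7755102 ] 98 [ 0.525  -0.3013  0.062 ] ang -162.49800242438653
(array([ 0.52255385, -0.30150839,  0.05897103]), np.float64(0.001570221573982193))
```

Measurements hold together:

| Item | x, y (m) | Yaw |
|---|---|---|
| Drum | (0.540, 0.075) | 0.79 rad |
| Holder | (0.5195, -0.297) | about 16° |
| Key | (0.5225, -0.3015) | about 19° |

Now moving over the key.

move_arm(
  increments=[
    {"tx":0.046,"ty":-0.0175},
    {"tx":0.092,"ty":-0.035},
    {"tx":0.138,"ty":-0.0525},
    {"tx":0.184,"ty":-0.07},
    {"tx":0.228,"ty":-0.0875},
  ],
)

```text
$.increments[0]: bad value
```

move_arm(
  increments=[
    {"tx":0.046,"ty":-0.0175},
    {"tx":0.092,"ty":-0.035},
    {"tx":0.138,"ty":-0.0525},
    {"tx":0.184,"ty":-0.07},
    {"tx":0.228,"ty":-0.0875},
  ],
)

```text
$.increments[0]: bad value
```

move_arm(
  increments=[
    {"tx":0.046,"ty":-0.0175},
    {"tx":0.092,"ty":-0.035},
    {"tx":0.138,"ty":-0.0525},
    {"tx":0.184,"ty":-0.07,"tz":0.02},
    {"tx":0.228,"ty":-0.0875,"tz":0.05,"claw":0.3},
  ],
)

```text
$.increments[0]: bad value
```

move_arm(
  increments=[
    {"tx":0.046,"ty":-0.0175,"tz":0,"rx":0,"ry":0,"rz":0,"claw":0},
    {"tx":0.092,"ty":-0.035,"tz":0,"rx":0,"ry":0,"rz":0,"claw":0},
    {"tx":0.138,"ty":-0.0525,"tz":0,"rx":0,"ry":0,"rz":0,"claw":0},
    {"tx":0.184,"ty":-0.07,"tz":0,"rx":0,"ry":0,"rz":0,"claw":0},
    {"tx":0.228,"ty":-0.0875,"tz":0,"rx":0,"ry":0,"rz":0,"claw":0},
  ],
)

```text
t: 0.82
ee_pos: [0.2934, -0.4817, 0.2314]
eef_rot: [[0.955, 0.295, 0.0], [0.295, -0.955, -0.0], [0.0, 0.0, -1.0]]
contact_force: [0.8, 0.6, -0.6]
finger_gap: 0.0852
gripper_force: 0.0
```

move_arm(
  increments=[
    {"tx":0.046,"ty":-0.0175,"tz":0,"rx":0,"ry":0,"rz":0,"claw":0},
    {"tx":0.092,"ty":-0.035,"tz":0,"rx":0,"ry":0,"rz":0,"claw":0},
    {"tx":0.138,"ty":-0.0525,"tz":0,"rx":0,"ry":0,"rz":0,"claw":0},
    {"tx":0.184,"ty":-0.07,"tz":0,"rx":0,"ry":0,"rz":0,"claw":0},
    {"tx":0.228,"ty":-0.0865,"tz":0,"rx":0,"ry":0,"rz":0,"claw":0},
  ],
)

```text
t: 1.23
ee_pos: [0.4089, -0.3915, 0.2315]
eef_rot: [[0.955, 0.295, 0.0], [0.295, -0.955, -0.0], [0.0, 0.0, -1.0]]
contact_force: [0.4, 0.2, -0.2]
finger_gap: 0.0854
gripper_force: 0.0
```

move_arm(
  increments=[
    {"tx":0.046,"ty":-0.0175,"tz":0,"rx":0,"ry":0,"rz":-0.011,"claw":0.2},
    {"tx":0.092,"ty":-0.035,"tz":0.03,"rx":0,"ry":0,"rz":-0.011,"claw":0.4},
    {"tx":0.138,"ty":-0.0525,"tz":0.07,"rx":0,"ry":0,"rz":-0.011,"claw":0.4},
    {"tx":0.184,"ty":-0.07,"tz":0.11,"rx":0,"ry":0,"rz":-0.011,"claw":0.4},
    {"tx":0.228,"ty":-0.0865,"tz":0.15,"rx":0,"ry":0,"rz":-0.011,"claw":0.4},
  ],
)

```text
t: 1.65
ee_pos: [0.5245, -0.3016, 0.1407]
eef_rot: [[0.945, 0.328, 0.001], [0.328, -0.945, -0.001], [0.001, 0.001, -1.0]]
contact_force: [0.2, -0.4, -0.0]
finger_gap: 0.0511
gripper_force: 0.0
```

move_arm(
  increments=[
    {"tx":0,"ty":0,"tz":0,"rx":0,"ry":0,"rz":0,"claw":0.4},
    {"tx":0,"ty":0,"tz":0,"rx":0,"ry":0,"rz":0,"claw":0.4},
    {"tx":0,"ty":0,"tz":0,"rx":0,"ry":0,"rz":0,"claw":0.4},
  ],
)

```text
t: 1.9
ee_pos: [0.5231, -0.303, 0.1417]
eef_rot: [[0.944, 0.329, -0.0], [0.329, -0.944, -0.0], [-0.0, 0.0, -1.0]]
contact_force: [-0.0, -0.5, 0.9]
finger_gap: 0.0513
gripper_force: 0.0
```

Run:
```python
from h import *
T=cam("top");S=cam("scene");s=sense()
p=np.array(s["ee_pos"]);print(p,s["eef_rot"],s["contact_force"],s["ft_torque"],proj(T,p),proj(S,p))
cv2.imwrite("pics/g1.png",np.hstack([crop(T,400,205,70,80,5),crop(S,238,225,80,80,5)]))
```

```text
[ 0.52329917 -0.30411272  0.14299299] [[ 0.94496244  0.32717331  0.00190326]
 [ 0.32717658 -0.94496154 -0.00178037]
 [ 0.00121601  0.00230509 -0.9999966 ]] [ 0.35697084 -0.75207604  0.5746861 ] [ 0.00141873  0.05406437 -0.01825166] [405.98121023 199.94441347] [231.55553669 215.20719685]
```

View pics/g1.png

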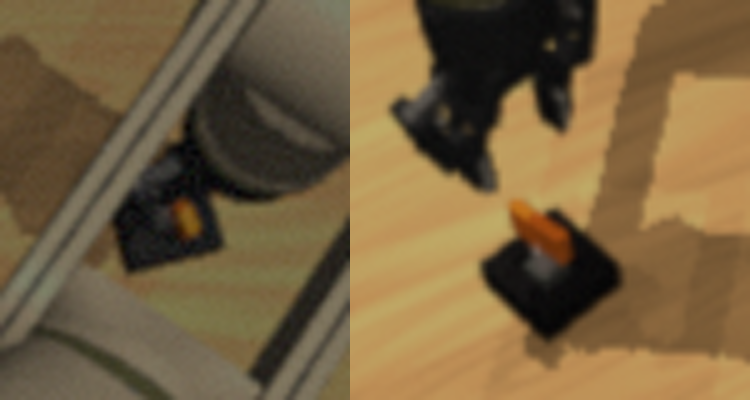

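The scene view shows the fingers straddling the orange plate, with the fingertips at about (225–265, 185–215), so I'm going down.

move_arm(
  increments=[
    {"tx":0,"ty":-0.002,"tz":0.045,"rx":0,"ry":0,"rz":0,"claw":0.4},
    {"tx":0,"ty":-0.002,"tz":0.09,"rx":0,"ry":0,"rz":0,"claw":0.4},
    {"tx":0,"ty":-0.002,"tz":0.13,"rx":0,"ry":0,"rz":0,"claw":0.4},
    {"tx":0,"ty":-0.002,"tz":0.165,"rx":0,"ry":0,"rz":0,"claw":0.4},
    {"tx":0,"ty":-0.002,"tz":0.165,"rx":0,"ry":0,"rz":0,"claw":0.4},
  ],
)

```text
t: 2.42
ee_pos: [0.5197, -0.301, 0.0386]
eef_rot: [[0.945, 0.327, -0.005], [0.327, -0.945, 0.003], [-0.003, -0.004, -1.0]]
contact_force: [-1.0, 0.7, -1.1]
finger_gap: 0.0513
gripper_force: 0.0
```

move_arm(
  increments=[
    {"tx":0,"ty":0,"tz":0,"rx":0,"ry":0,"rz":0,"claw":0.7},
    {"tx":0,"ty":0,"tz":0,"rx":0,"ry":0,"rz":0,"claw":0.8},
    {"tx":0,"ty":0,"tz":0,"rx":0,"ry":0,"rz":0,"claw":1},
    {"tx":0,"ty":0,"tz":0,"rx":0,"ry":0,"rz":0,"claw":1},
    {"tx":0,"ty":0,"tz":0,"rx":0,"ry":0,"rz":0,"claw":1},
  ],
  grip_force=50,
)

```text
t: 2.83
ee_pos: [0.5241, -0.3025, 0.0448]
eef_rot: [[0.945, 0.328, 0.003], [0.328, -0.945, -0.002], [0.002, 0.003, -1.0]]
contact_force: [-1.2, 1.0, 6.9]
finger_gap: 0.0094
gripper_force: 48.8
```

move_arm(
  increments=[
    {"tx":0,"ty":0,"tz":0,"rx":0,"ry":0,"rz":0,"claw":1},
    {"tx":0,"ty":0,"tz":0,"rx":0,"ry":0,"rz":0,"claw":1},
  ],
  grip_force=50,
)

```text
t: 3.0
ee_pos: [0.5241, -0.3025, 0.0448]
eef_rot: [[0.945, 0.328, 0.003], [0.328, -0.945, -0.002], [0.002, 0.003, -1.0]]
contact_force: [-1.9, 0.6, 7.2]
finger_gap: 0.0097
gripper_force: 48.8
```

Gripped at 9.6 mm, which matches the plate. Lift, then carry towards the red rod.

move_arm(
  increments=[
    {"tx":0,"ty":0,"tz":-0.03,"rx":0,"ry":0,"rz":0,"claw":1},
    {"tx":0,"ty":0,"tz":-0.08,"rx":0,"ry":0,"rz":0,"claw":1},
    {"tx":0,"ty":0,"tz":-0.14,"rx":0,"ry":0,"rz":0,"claw":1},
    {"tx":0,"ty":0,"tz":-0.2,"rx":0,"ry":0,"rz":0,"claw":1},
    {"tx":0,"ty":0,"tz":-0.24,"rx":0,"ry":0,"rz":0,"claw":1},
  ],
)

```text
t: 3.42
ee_pos: [0.5239, -0.3023, 0.1913]
eef_rot: [[0.945, 0.328, 0.004], [0.328, -0.945, -0.003], [0.003, 0.004, -1.0]]
contact_force: [0.3, 0.3, 0.2]
finger_gap: 0.0097
gripper_force: 48.7
```

move_arm(
  increments=[
    {"tx":0.027,"ty":-0.045,"tz":-0.01,"rx":0,"ry":0,"rz":0,"claw":1},
    {"tx":0.053,"ty":-0.089,"tz":-0.02,"rx":0,"ry":0,"rz":0,"claw":1},
    {"tx":0.08,"ty":-0.134,"tz":-0.02,"rx":0,"ry":0,"rz":0,"claw":1},
    {"tx":0.107,"ty":-0.178,"tz":-0.02,"rx":0,"ry":0,"rz":0,"claw":1},
    {"tx":0.133,"ty":-0.223,"tz":-0.02,"rx":0,"ry":0,"rz":0,"claw":1},
  ],
)

```text
t: 3.83
ee_pos: [0.5547, -0.1478, 0.1994]
eef_rot: [[0.945, 0.328, 0.002], [0.328, -0.945, -0.001], [0.001, 0.001, -1.0]]
contact_force: [1.7, 0.2, -0.7]
finger_gap: 0.0096
gripper_force: 48.7
```

move_arm(
  increments=[
    {"tx":0.027,"ty":-0.045,"tz":0,"rx":0,"ry":0,"rz":0,"claw":1},
    {"tx":0.053,"ty":-0.089,"tz":0,"rx":0,"ry":0,"rz":0,"claw":1},
    {"tx":0.08,"ty":-0.134,"tz":0,"rx":0,"ry":0,"rz":0,"claw":1},
    {"tx":0.107,"ty":-0.178,"tz":0,"rx":0,"ry":0,"rz":0,"claw":1},
    {"tx":0.133,"ty":-0.223,"tz":0,"rx":0,"ry":0,"rz":0,"claw":1},
  ],
)

```text
t: 4.25
ee_pos: [0.5861, 0.0051, 0.1992]
eef_rot: [[0.945, 0.328, 0.001], [0.328, -0.945, -0.0], [0.001, 0.001, -1.0]]
contact_force: [1.0, 0.1, -1.0]
finger_gap: 0.0096
gripper_force: 48.7
```

move_arm(
  increments=[
    {"tx":0.027,"ty":-0.045,"tz":0,"rx":0,"ry":0,"rz":0,"claw":1},
    {"tx":0.053,"ty":-0.089,"tz":0,"rx":0,"ry":0,"rz":0,"claw":1},
    {"tx":0.08,"ty":-0.134,"tz":0,"rx":0,"ry":0,"rz":0,"claw":1},
    {"tx":0.107,"ty":-0.178,"tz":0,"rx":0,"ry":0,"rz":0,"claw":1},
    {"tx":0.134,"ty":-0.222,"tz":0,"rx":0,"ry":0,"rz":0,"claw":1},
  ],
)

```text
t: 4.67
ee_pos: [0.6182, 0.1574, 0.1992]
eef_rot: [[0.945, 0.328, 0.001], [0.328, -0.945, 0.0], [0.001, 0.0, -1.0]]
contact_force: [1.3, -1.4, -1.0]
finger_gap: 0.0097
gripper_force: 48.7
```

move_arm(
  increments=[
    {"tx":0,"ty":0,"tz":0,"rx":0,"ry":0,"rz":-0.0375,"claw":1},
    {"tx":0,"ty":0,"tz":0,"rx":0,"ry":0,"rz":-0.075,"claw":1},
    {"tx":0,"ty":0,"tz":0,"rx":0,"ry":0,"rz":-0.1125,"claw":1},
    {"tx":0,"ty":0,"tz":0,"rx":0,"ry":0,"rz":-0.15,"claw":1},
    {"tx":0,"ty":0,"tz":0,"rx":0,"ry":0,"rz":-0.1875,"claw":1},
  ],
)

```text
t: 5.08
ee_pos: [0.6181, 0.156, 0.199]
eef_rot: [[0.598, 0.801, 0.001], [0.801, -0.598, 0.0], [0.001, 0.001, -1.0]]
contact_force: [0.0, -0.0, -2.2]
finger_gap: 0.0092
gripper_force: 49.3
```

move_arm(
  increments=[
    {"tx":0,"ty":0,"tz":0,"rx":0,"ry":0,"rz":-0.0375,"claw":1},
    {"tx":0,"ty":0,"tz":0,"rx":0,"ry":0,"rz":-0.075,"claw":1},
    {"tx":0,"ty":0,"tz":0,"rx":0,"ry":0,"rz":-0.1125,"claw":1},
    {"tx":0,"ty":0,"tz":0,"rx":0,"ry":0,"rz":-0.15,"claw":1},
    {"tx":0,"ty":0,"tz":0,"rx":0,"ry":0,"rz":-0.1875,"claw":1},
  ],
)

```text
t: 5.5
ee_pos: [0.6181, 0.1559, 0.1991]
eef_rot: [[0.052, 0.999, 0.001], [0.999, -0.052, 0.0], [0.0, 0.001, -1.0]]
contact_force: [-0.3, 0.7, -1.3]
finger_gap: 0.0096
gripper_force: 49.3
```

move_arm(
  increments=[
    {"tx":0,"ty":0,"tz":0,"rx":0,"ry":0,"rz":-0.0375,"claw":1},
    {"tx":0,"ty":0,"tz":0,"rx":0,"ry":0,"rz":-0.075,"claw":1},
    {"tx":0,"ty":0,"tz":0,"rx":0,"ry":0,"rz":-0.1125,"claw":1},
    {"tx":0,"ty":0,"tz":0,"rx":0,"ry":0,"rz":-0.15,"claw":1},
    {"tx":0,"ty":0,"tz":0,"rx":0,"ry":0,"rz":-0.1875,"claw":1},
  ],
)

```text
t: 5.92
ee_pos: [0.6181, 0.1559, 0.1991]
eef_rot: [[-0.511, 0.859, 0.001], [0.859, 0.511, 0.0], [-0.0, 0.001, -1.0]]
contact_force: [-0.1, 0.4, -1.0]
finger_gap: 0.0097
gripper_force: 49.3
```

move_arm(
  increments=[
    {"tx":0,"ty":0,"tz":0,"rx":0,"ry":0,"rz":-0.0375,"claw":1},
    {"tx":0,"ty":0,"tz":0,"rx":0,"ry":0,"rz":-0.075,"claw":1},
    {"tx":0,"ty":0,"tz":0,"rx":0,"ry":0,"rz":-0.0825,"claw":1},
    {"tx":0,"ty":0,"tz":0,"rx":0,"ry":0,"rz":-0.0825,"claw":1},
  ],
)

```text
t: 6.25
ee_pos: [0.6181, 0.1558, 0.1989]
eef_rot: [[-0.709, 0.705, 0.001], [0.705, 0.709, 0.0], [-0.0, 0.001, -1.0]]
contact_force: [0.1, 0.3, -0.8]
finger_gap: 0.0097
gripper_force: 49.3
```

move_arm(
  increments=[
    {"tx":0,"ty":0,"tz":0.04,"rx":0,"ry":0,"rz":0,"claw":1},
    {"tx":0,"ty":0,"tz":0.08,"rx":0,"ry":0,"rz":0,"claw":1},
    {"tx":0,"ty":0,"tz":0.1,"rx":0,"ry":0,"rz":0,"claw":1},
    {"tx":0,"ty":0,"tz":0.1,"rx":0,"ry":0,"rz":0,"claw":1},
  ],
)

```text
t: 6.58
ee_pos: [0.6154, 0.1554, 0.1342]
eef_rot: [[-0.709, 0.706, -0.007], [0.706, 0.709, -0.001], [0.004, -0.005, -1.0]]
contact_force: [-0.6, 0.5, -1.9]
finger_gap: 0.0094
gripper_force: 49.2
```

Run:
```python
from h import *
S=cam("scene");s=sense();T=cam("top")
p=np.array(s["ee_pos"]);print(p,np.array(s["contact_force"]).round(2),np.array(s["ft_torque"]).round(3))
m=p-[0,0,.0398]; print("mouth px",proj(S,m),"head nominal",proj(S,[.619,.155,.092]),proj(S,[.619,.155,.074]))
a=cv2.resize(S["img"][165:205,350:400],None,fx=10,fy=10,interpolation=cv2.INTER_CUBIC)
b=crop(T,256,172,60,80,5)
cv2.imwrite("pics/r1.png",np.hstack([a,b]))
```

```text
[0.61650375 0.15555817 0.13647444] [ 0.07 -0.66 -2.45] [ 0.016 -0.043  0.   ]
mouth px [376.51354266 186.67974075] head nominal [376.65356552 188.18589263] [376.04368016 191.68977688]
```

View pics/r1.png

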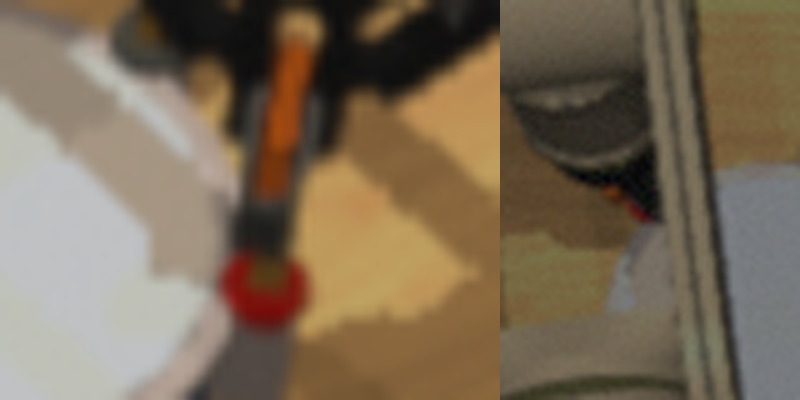

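In the scene crop the socket's centre line is at x≈263 and the red-collared head's at x≈265, so they line up to about 0.5 mm sideways. The top view is blocked by the arm. Lowering gently to feel.

move_arm(
  increments=[
    {"tx":0,"ty":0,"tz":0.006,"rx":0,"ry":0,"rz":0,"claw":1},
    {"tx":0,"ty":0,"tz":0.012,"rx":0,"ry":0,"rz":0,"claw":1},
    {"tx":0,"ty":0,"tz":0.017,"rx":0,"ry":0,"rz":0,"claw":1},
    {"tx":0,"ty":0,"tz":0.017,"rx":0,"ry":0,"rz":0,"claw":1},
    {"tx":0,"ty":0,"tz":0.017,"rx":0,"ry":0,"rz":0,"claw":1},
  ],
)

```text
t: 7.1
ee_pos: [0.6189, 0.156, 0.1294]
eef_rot: [[-0.71, 0.704, 0.002], [0.704, 0.71, 0.0], [-0.001, 0.002, -1.0]]
contact_force: [0.9, -1.1, 3.8]
finger_gap: 0.0097
gripper_force: 48.8
```

Run:
```python
from h import *
s=sense();print(s["ee_pos"],np.array(s["contact_force"]).round(2),np.array(s["ft_torque"]).round(3))
```

```text
[0.61885417 0.15595632 0.12936646] [ 0.95 -1.13  3.81] [ 0.068 -0.129 -0.005]
```

Contact at about 4.5 N, so the socket is on the head's edge. I'll take a settled baseline just above so the moment shows which way it's off.

move_arm(
  increments=[
    {"tx":0,"ty":0,"tz":-0.007,"rx":0,"ry":0,"rz":0,"claw":1},
    {"tx":0,"ty":0,"tz":-0.007,"rx":0,"ry":0,"rz":0,"claw":1},
    {"tx":0,"ty":0,"tz":-0.007,"rx":0,"ry":0,"rz":0,"claw":1},
    {"tx":0,"ty":0,"tz":-0.007,"rx":0,"ry":0,"rz":0,"claw":1},
  ],
)

```text
t: 7.43
ee_pos: [0.6175, 0.1557, 0.1319]
eef_rot: [[-0.71, 0.704, -0.001], [0.704, 0.71, -0.0], [0.001, -0.001, -1.0]]
contact_force: [0.2, -0.0, 0.3]
finger_gap: 0.0094
gripper_force: 48.8
```

```bash
cat > st.py <<'E'
from h import *
s=sense();R=np.array(s["eef_rot"]);f=np.array(s["contact_force"]);t=np.array(s["ft_torque"])
print(np.round(s["t"],2),np.round(s["ee_pos"],5),"F",f.round(2),"T",t.round(3),"Ftool",(R.T@f).round(2),"Ttool",(R.T@t).round(4),"q6",np.round(s["qpos"][5],3),"yaw",np.round(np.arctan2(R[1,0],R[0,0]),4))
E
python3 st.py
```

```text
7.43 [0.61753 0.15569 0.13186] F [ 0.16 -0.01  0.3 ] T [ 0.036 -0.035 -0.008] Ftool [-0.12  0.1  -0.3 ] Ttool [-0.0504  0.0007  0.0078] q6 -0.623 yaw 2.3606
```

move_arm(
  increments=[
    {"tx":0,"ty":0,"tz":0.007,"rx":0,"ry":0,"rz":0,"claw":1},
    {"tx":0,"ty":0,"tz":0.007,"rx":0,"ry":0,"rz":0,"claw":1},
    {"tx":0,"ty":0,"tz":0.007,"rx":0,"ry":0,"rz":0,"claw":1},
    {"tx":0,"ty":0,"tz":0.007,"rx":0,"ry":0,"rz":0,"claw":1},
  ],
)

```text
t: 7.77
ee_pos: [0.6182, 0.1559, 0.1286]
eef_rot: [[-0.71, 0.704, 0.001], [0.704, 0.71, 0.0], [-0.0, 0.0, -1.0]]
contact_force: [-0.9, -1.1, 4.3]
finger_gap: 0.0093
gripper_force: 49.5
```

```bash
python3 st.py
```

```text
7.77 [0.61816 0.15586 0.12857] F [-0.93 -1.14  4.29] T [0.001 0.226 0.061] Ftool [-0.15 -1.46 -4.29] Ttool [ 0.1585  0.1611 -0.061 ] q6 -0.623 yaw 2.3607
```

```bash
cat > avg.py <<'E'
from h import *
import sys
n=int(sys.argv[1]);A=[];P=[]
for i in range(n):
    cam("scene");s=sense();R=np.array(s["eef_rot"]);A.append(np.r_[R.T@np.array(s["contact_force"]),R.T@np.array(s["ft_torque"])*1e3]);P.append(s["ee_pos"])
A=np.array(A);print(round(s["t"],2),"pos",np.mean(P,0).round(5),"F/T tool mean",A.mean(0).round(2),"std",A.std(0).round(2),"yaw",np.arctan2(R[1,0],R[0,0]).round(4))
E
python3 avg.py 8
```

```text
8.17 pos [0.61809 0.15582 0.12839] F/T tool mean [  0.86  -0.76  -4.6  154.7  118.84  -1.62] std [ 0.3   0.39  0.79 35.3  35.18 48.1 ] yaw 2.3607
```

move_arm(
  increments=[
    {"tx":0,"ty":0,"tz":-0.008,"rx":0,"ry":0,"rz":0,"claw":1},
    {"tx":0,"ty":0,"tz":-0.008,"rx":0,"ry":0,"rz":0,"claw":1},
    {"tx":0,"ty":0,"tz":-0.008,"rx":0,"ry":0,"rz":0,"claw":1},
  ],
)

```text
t: 8.42
ee_pos: [0.6177, 0.1557, 0.1325]
eef_rot: [[-0.71, 0.704, -0.001], [0.704, 0.71, -0.0], [0.0, -0.0, -1.0]]
contact_force: [0.0, -0.2, -2.0]
finger_gap: 0.0092
gripper_force: 48.9
```

```bash
python3 avg.py 8
```

```text
8.82 pos [0.61759 0.15571 0.1323 ] F/T tool mean [ 0.2  -0.03  1.24 -6.43 -4.84 -1.94] std [ 0.53  0.3   0.5  37.33 36.75 20.46] yaw 2.3607
```

Baseline noise is about 0.5 N and moments aren't usable, but the force drop when the socket goes over will be clear. I'll slide along tool x while lightly pressed.

move_arm(
  increments=[
    {"tx":0.0012,"ty":0,"tz":0.008,"rx":0,"ry":0,"rz":0,"claw":1},
    {"tx":0.0012,"ty":0,"tz":0.008,"rx":0,"ry":0,"rz":0,"claw":1},
    {"tx":0.0012,"ty":0,"tz":0.008,"rx":0,"ry":0,"rz":0,"claw":1},
  ],
)

```text
t: 9.07
ee_pos: [0.618, 0.1563, 0.1288]
eef_rot: [[-0.71, 0.704, 0.001], [0.704, 0.71, 0.0], [-0.001, 0.001, -1.0]]
contact_force: [0.3, -0.7, 5.4]
finger_gap: 0.0094
gripper_force: 49.3
```

move_arm(
  increments=[
    {"tx":0.0012,"ty":0,"tz":0,"rx":0,"ry":0,"rz":0,"claw":1},
    {"tx":0.0012,"ty":0,"tz":0,"rx":0,"ry":0,"rz":0,"claw":1},
  ],
)

```text
t: 9.23
ee_pos: [0.6175, 0.1568, 0.1289]
eef_rot: [[-0.71, 0.704, 0.002], [0.704, 0.71, -0.0], [-0.001, 0.001, -1.0]]
contact_force: [2.0, -1.6, 3.5]
finger_gap: 0.0098
gripper_force: 49.3
```

move_arm(
  increments=[
    {"tx":0.0012,"ty":0,"tz":0,"rx":0,"ry":0,"rz":0,"claw":1},
    {"tx":0.0012,"ty":0,"tz":0,"rx":0,"ry":0,"rz":0,"claw":1},
  ],
)

```text
t: 9.4
ee_pos: [0.6169, 0.1572, 0.1286]
eef_rot: [[-0.71, 0.704, 0.001], [0.704, 0.71, -0.0], [-0.001, 0.001, -1.0]]
contact_force: [1.6, -1.9, 4.3]
finger_gap: 0.0094
gripper_force: 49.1
```

move_arm(
  increments=[
    {"tx":-0.0047,"ty":0,"tz":0,"rx":0,"ry":0,"rz":0,"claw":1},
    {"tx":-0.0047,"ty":0,"tz":0,"rx":0,"ry":0,"rz":0,"claw":1},
  ],
)

```text
t: 9.57
ee_pos: [0.6184, 0.1555, 0.1282]
eef_rot: [[-0.71, 0.704, -0.0], [0.704, 0.71, 0.001], [0.001, 0.0, -1.0]]
contact_force: [0.3, 0.9, 4.3]
finger_gap: 0.0094
gripper_force: 49.3
```

move_arm(
  increments=[
    {"tx":-0.0012,"ty":0,"tz":0,"rx":0,"ry":0,"rz":0,"claw":1},
    {"tx":-0.0012,"ty":0,"tz":0,"rx":0,"ry":0,"rz":0,"claw":1},
  ],
)

```text
t: 9.73
ee_pos: [0.6186, 0.1552, 0.1279]
eef_rot: [[-0.71, 0.704, -0.001], [0.704, 0.71, 0.001], [0.001, -0.0, -1.0]]
contact_force: [-0.7, 1.6, 5.6]
finger_gap: 0.0095
gripper_force: 49.4
```

move_arm(
  increments=[
    {"tx":-0.0012,"ty":0,"tz":0,"rx":0,"ry":0,"rz":0,"claw":1},
    {"tx":-0.0012,"ty":0,"tz":0,"rx":0,"ry":0,"rz":0,"claw":1},
  ],
)

```text
t: 9.9
ee_pos: [0.619, 0.1549, 0.1279]
eef_rot: [[-0.71, 0.704, -0.001], [0.704, 0.71, 0.001], [0.001, -0.0, -1.0]]
contact_force: [-1.8, 2.2, 6.0]
finger_gap: 0.0094
gripper_force: 49.7
```

move_arm(
  increments=[
    {"tx":0,"ty":0.0012,"tz":0,"rx":0,"ry":0,"rz":0,"claw":1},
    {"tx":0,"ty":0.0012,"tz":0,"rx":0,"ry":0,"rz":0,"claw":1},
  ],
)

```text
t: 10.07
ee_pos: [0.6193, 0.1554, 0.1278]
eef_rot: [[-0.711, 0.704, -0.002], [0.704, 0.711, 0.001], [0.002, -0.001, -1.0]]
contact_force: [-2.5, 1.2, 5.7]
finger_gap: 0.0096
gripper_force: 50.0
```

move_arm(
  increments=[
    {"tx":0.0012,"ty":0,"tz":0,"rx":0,"ry":0,"rz":0,"claw":1},
    {"tx":0.0012,"ty":0,"tz":0,"rx":0,"ry":0,"rz":0,"claw":1},
  ],
)

```text
t: 10.23
ee_pos: [0.6189, 0.1557, 0.1279]
eef_rot: [[-0.71, 0.704, -0.001], [0.704, 0.71, 0.0], [0.001, -0.001, -1.0]]
contact_force: [-1.3, 0.5, 5.6]
finger_gap: 0.0094
gripper_force: 49.8
```

move_arm(
  increments=[
    {"tx":0.0012,"ty":0,"tz":0,"rx":0,"ry":0,"rz":0,"claw":1},
    {"tx":0.0012,"ty":0,"tz":0,"rx":0,"ry":0,"rz":0,"claw":1},
  ],
)

```text
t: 10.4
ee_pos: [0.6185, 0.1561, 0.1279]
eef_rot: [[-0.71, 0.704, -0.001], [0.704, 0.71, 0.0], [0.001, -0.001, -1.0]]
contact_force: [0.5, -0.3, 6.1]
finger_gap: 0.0097
gripper_force: 49.6
```

move_arm(
  increments=[
    {"tx":0.0012,"ty":0,"tz":0,"rx":0,"ry":0,"rz":0,"claw":1},
    {"tx":0.0012,"ty":0,"tz":0,"rx":0,"ry":0,"rz":0,"claw":1},
  ],
)

```text
t: 10.57
ee_pos: [0.6182, 0.1564, 0.128]
eef_rot: [[-0.71, 0.704, -0.0], [0.704, 0.71, 0.0], [0.0, -0.0, -1.0]]
contact_force: [-0.3, -0.7, 4.7]
finger_gap: 0.0091
gripper_force: 49.5
```

move_arm(
  increments=[
    {"tx":0.0012,"ty":0,"tz":0,"rx":0,"ry":0,"rz":0,"claw":1},
    {"tx":0.0012,"ty":0,"tz":0,"rx":0,"ry":0,"rz":0,"claw":1},
  ],
)

```text
t: 10.73
ee_pos: [0.6179, 0.1567, 0.1281]
eef_rot: [[-0.71, 0.704, -0.0], [0.704, 0.71, -0.0], [-0.0, -0.0, -1.0]]
contact_force: [0.6, -1.6, 4.2]
finger_gap: 0.0095
gripper_force: 49.0
```

Nothing yet. The socket will stay engaged once it drops, so longer sweeps are safe. Continuing the raster.

move_arm(
  increments=[
    {"tx":0.0012,"ty":0,"tz":0,"rx":0,"ry":0,"rz":0,"claw":1},
    {"tx":0.0023,"ty":0,"tz":0,"rx":0,"ry":0,"rz":0,"claw":1},
    {"tx":0.0023,"ty":0.0012,"tz":0,"rx":0,"ry":0,"rz":0,"claw":1},
  ],
)

```text
t: 10.98
ee_pos: [0.6175, 0.1579, 0.1282]
eef_rot: [[-0.71, 0.704, 0.0], [0.704, 0.71, -0.001], [-0.001, -0.0, -1.0]]
contact_force: [0.1, -3.8, 4.5]
finger_gap: 0.0095
gripper_force: 49.0
```

move_arm(
  increments=[
    {"tx":-0.0012,"ty":0,"tz":0,"rx":0,"ry":0,"rz":0,"claw":1},
    {"tx":-0.0023,"ty":0,"tz":0,"rx":0,"ry":0,"rz":0,"claw":1},
    {"tx":-0.0035,"ty":0,"tz":0,"rx":0,"ry":0,"rz":0,"claw":1},
    {"tx":-0.0047,"ty":0,"tz":0,"rx":0,"ry":0,"rz":0,"claw":1},
    {"tx":-0.0058,"ty":0,"tz":0,"rx":0,"ry":0,"rz":0,"claw":1},
  ],
)

```text
t: 11.4
ee_pos: [0.6192, 0.1561, 0.1278]
eef_rot: [[-0.71, 0.704, -0.002], [0.704, 0.71, 0.0], [0.002, -0.001, -1.0]]
contact_force: [-2.8, -0.4, 5.5]
finger_gap: 0.0095
gripper_force: 50.5
```

move_arm(
  increments=[
    {"tx":-0.0012,"ty":0,"tz":0,"rx":0,"ry":0,"rz":0,"claw":1},
    {"tx":-0.0012,"ty":-0.0012,"tz":0,"rx":0,"ry":0,"rz":0,"claw":1},
    {"tx":-0.0012,"ty":-0.0023,"tz":0,"rx":0,"ry":0,"rz":0,"claw":1},
    {"tx":-0.0012,"ty":-0.0035,"tz":0,"rx":0,"ry":0,"rz":0,"claw":1},
  ],
)

```text
t: 11.73
ee_pos: [0.6184, 0.1548, 0.1279]
eef_rot: [[-0.711, 0.704, -0.001], [0.704, 0.711, 0.001], [0.002, 0.0, -1.0]]
contact_force: [-0.7, 2.3, 5.9]
finger_gap: 0.0096
gripper_force: 50.3
```

move_arm(
  increments=[
    {"tx":0.0012,"ty":0,"tz":0,"rx":0,"ry":0,"rz":0,"claw":1},
    {"tx":0.0023,"ty":0,"tz":0,"rx":0,"ry":0,"rz":0,"claw":1},
    {"tx":0.0035,"ty":0,"tz":0,"rx":0,"ry":0,"rz":0,"claw":1},
    {"tx":0.0047,"ty":0,"tz":0,"rx":0,"ry":0,"rz":0,"claw":1},
    {"tx":0.0058,"ty":0,"tz":0,"rx":0,"ry":0,"rz":0,"claw":1},
  ],
)

```text
t: 12.15
ee_pos: [0.6168, 0.1565, 0.1283]
eef_rot: [[-0.71, 0.704, 0.001], [0.704, 0.71, 0.0], [-0.0, 0.001, -1.0]]
contact_force: [1.8, -0.1, 5.9]
finger_gap: 0.0097
gripper_force: 48.9
```

Run:
```python
from h import *
S=cam("scene");s=sense();print(s["ee_pos"],s["contact_force"])
p=np.array(s["ee_pos"]);print(proj(S,p-[0,0,.039]))
cv2.imwrite("pics/r2.png",cv2.resize(S["img"][165:205,350:400],None,fx=12,fy=12,interpolation=cv2.INTER_NEAREST))
```

```text
[0.61671627 0.15656118 0.12828195] [ 1.32996944 -0.83632555  4.48887625]
[376.55478114 188.05925768]
```

View pics/r2.png

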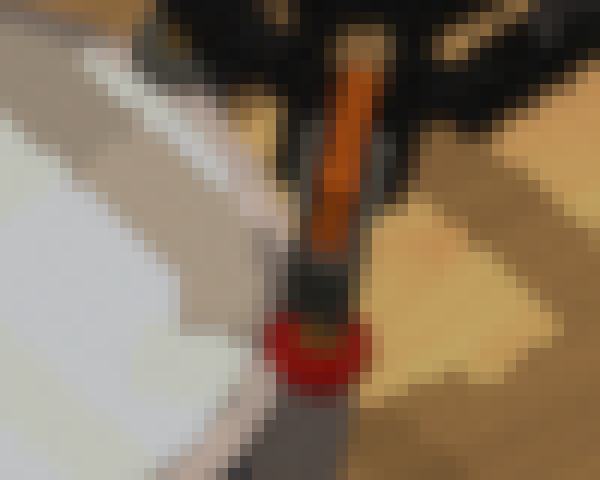

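The socket centre (column about 376.2) and the head and collar (376.0–376.3) agree sideways, so the leftover error lies along tool x, which is the camera's depth direction. I'll find the head by touching its side with the key block.

move_arm(
  increments=[
    {"tx":0,"ty":0.0017,"tz":-0.01,"rx":0,"ry":0,"rz":0,"claw":1},
    {"tx":0.018,"ty":0.0017,"tz":-0.01,"rx":0,"ry":0,"rz":0,"claw":1},
    {"tx":0.036,"ty":0.0017,"tz":-0.01,"rx":0,"ry":0,"rz":0,"claw":1},
    {"tx":0.036,"ty":0.0017,"tz":0.012,"rx":0,"ry":0,"rz":0,"claw":1},
    {"tx":0.036,"ty":0.0017,"tz":0.012,"rx":0,"ry":0,"rz":0,"claw":1},
  ],
)

```text
t: 12.62
ee_pos: [0.599, 0.1729, 0.1172]
eef_rot: [[-0.711, 0.703, -0.005], [0.703, 0.711, -0.001], [0.003, -0.004, -1.0]]
contact_force: [-0.6, -0.6, -2.9]
finger_gap: 0.0094
gripper_force: 48.9
```

move_arm(
  increments=[
    {"tx":-0.0017,"ty":0,"tz":0,"rx":0,"ry":0,"rz":0,"claw":1},
    {"tx":-0.0034,"ty":0,"tz":0,"rx":0,"ry":0,"rz":0,"claw":1},
    {"tx":-0.0034,"ty":0,"tz":0,"rx":0,"ry":0,"rz":0,"claw":1},
    {"tx":-0.0034,"ty":0,"tz":0,"rx":0,"ry":0,"rz":0,"claw":1},
  ],
)

```text
t: 12.95
ee_pos: [0.6036, 0.1706, 0.1211]
eef_rot: [[-0.71, 0.704, 0.0], [0.704, 0.71, 0.0], [-0.0, 0.0, -1.0]]
contact_force: [1.2, -0.1, -0.9]
finger_gap: 0.0092
gripper_force: 48.9
```

```bash
python3 st.py
```

```text
12.95 [0.60364 0.17058 0.1211 ] F [ 1.19 -0.1  -0.85] T [-0.051 -0.008 -0.037] Ftool [-0.92  0.77  0.85] Ttool [ 0.0304 -0.0413  0.037 ] q6 -0.596 yaw 2.3603
```

move_arm(
  increments=[
    {"tx":-0.0017,"ty":0,"tz":0,"rx":0,"ry":0,"rz":0,"claw":1},
    {"tx":-0.0017,"ty":0,"tz":0,"rx":0,"ry":0,"rz":0,"claw":1},
  ],
)

```text
t: 13.12
ee_pos: [0.6044, 0.1698, 0.1212]
eef_rot: [[-0.71, 0.704, 0.001], [0.704, 0.71, 0.0], [-0.0, 0.0, -1.0]]
contact_force: [0.2, 0.4, -3.0]
finger_gap: 0.0097
gripper_force: 48.9
```

```bash
python3 st.py
```

```text
13.12 [0.60439 0.16984 0.12117] F [ 0.23  0.43 -3.02] T [ 0.015 -0.031 -0.   ] Ftool [0.14 0.46 3.02] Ttool [-0.0321 -0.0114  0.0005] q6 -0.597 yaw 2.3603
```

move_arm(
  increments=[
    {"tx":-0.0017,"ty":0,"tz":0,"rx":0,"ry":0,"rz":0,"claw":1},
    {"tx":-0.0017,"ty":0,"tz":0,"rx":0,"ry":0,"rz":0,"claw":1},
  ],
)

```text
t: 13.28
ee_pos: [0.6049, 0.1692, 0.121]
eef_rot: [[-0.71, 0.704, 0.0], [0.704, 0.71, -0.0], [-0.0, 0.0, -1.0]]
contact_force: [-0.9, 1.0, -1.0]
finger_gap: 0.0091
gripper_force: 48.9
```

```bash
python3 st.py
```

```text
13.28 [0.60494 0.16922 0.12101] F [-0.95  0.96 -1.  ] T [-0.001 -0.024  0.007] Ftool [1.35 0.01 1.  ] Ttool [-0.0159 -0.0177 -0.0072] q6 -0.599 yaw 2.3605
```

move_arm(
  increments=[
    {"tx":-0.001,"ty":0,"tz":0,"rx":0,"ry":0,"rz":0,"claw":1},
    {"tx":-0.001,"ty":0,"tz":0,"rx":0,"ry":0,"rz":0,"claw":1},
  ],
)

```text
t: 13.45
ee_pos: [0.6052, 0.1689, 0.1209]
eef_rot: [[-0.71, 0.704, 0.0], [0.704, 0.71, -0.0], [-0.0, 0.0, -1.0]]
contact_force: [-0.2, 0.8, -1.2]
finger_gap: 0.0096
gripper_force: 48.9
```

```bash
python3 avg.py 3
```

```text
13.6 pos [0.60515 0.16896 0.12088] F/T tool mean [-0.52  0.26  1.29 -8.64 16.9  -2.75] std [ 0.12  0.21  0.14 55.9  27.   26.46] yaw 2.3607
```

move_arm(
  increments=[
    {"tx":-0.001,"ty":0,"tz":0,"rx":0,"ry":0,"rz":0,"claw":1},
    {"tx":-0.001,"ty":0,"tz":0,"rx":0,"ry":0,"rz":0,"claw":1},
  ],
)

```text
t: 13.77
ee_pos: [0.6056, 0.1685, 0.1209]
eef_rot: [[-0.71, 0.704, 0.0], [0.704, 0.71, -0.0], [-0.0, -0.0, -1.0]]
contact_force: [-0.4, 0.0, -1.4]
finger_gap: 0.0094
gripper_force: 48.9
```

```bash
python3 avg.py 3
```

```text
13.92 pos [0.6056  0.16855 0.12089] F/T tool mean [ 0.1   0.55  1.02 -7.8   3.58 31.28] std [ 0.77  0.16  0.36 27.6  10.73 14.65] yaw 2.3607
```

move_arm(
  increments=[
    {"tx":-0.0012,"ty":0,"tz":0,"rx":0,"ry":0,"rz":0,"claw":1},
    {"tx":-0.0012,"ty":0,"tz":0,"rx":0,"ry":0,"rz":0,"claw":1},
  ],
)

```text
t: 14.08
ee_pos: [0.6062, 0.168, 0.1209]
eef_rot: [[-0.71, 0.704, 0.0], [0.704, 0.71, -0.0], [-0.0, -0.0, -1.0]]
contact_force: [0.4, 0.7, -1.9]
finger_gap: 0.0092
gripper_force: 49.0
```

```bash
python3 avg.py 2
```

```text
14.18 pos [0.60613 0.16802 0.1209 ] F/T tool mean [ 0.63 -0.24  1.43  0.27 18.01  5.75] std [2.000e-01 1.110e+00 1.000e-02 4.824e+01 2.455e+01 9.050e+00] yaw 2.3607
```

move_arm(
  increments=[
    {"tx":-0.0012,"ty":0,"tz":0,"rx":0,"ry":0,"rz":0,"claw":1},
    {"tx":-0.0012,"ty":0,"tz":0,"rx":0,"ry":0,"rz":0,"claw":1},
  ],
)

```text
t: 14.35
ee_pos: [0.6066, 0.1676, 0.1209]
eef_rot: [[-0.71, 0.704, -0.0], [0.704, 0.71, 0.0], [0.0, 0.0, -1.0]]
contact_force: [-0.4, 1.0, -0.9]
finger_gap: 0.0095
gripper_force: 49.5
```

```bash
python3 avg.py 2
```

```text
14.45 pos [0.60654 0.16763 0.12091] F/T tool mean [ 8.4000e-01 -7.0000e-02  6.5000e-01  1.0420e+01  1.7655e+02 -2.3440e+01] std [2.000e-02 2.200e-01 2.000e-01 8.830e+00 2.314e+01 1.014e+01] yaw 2.3608
```

move_arm(
  increments=[
    {"tx":-0.0012,"ty":0,"tz":0,"rx":0,"ry":0,"rz":0,"claw":1},
    {"tx":-0.0012,"ty":0,"tz":0,"rx":0,"ry":0,"rz":0,"claw":1},
  ],
)

```text
t: 14.62
ee_pos: [0.607, 0.1672, 0.1209]
eef_rot: [[-0.71, 0.704, -0.0], [0.704, 0.71, 0.0], [0.0, -0.0, -1.0]]
contact_force: [-0.6, 1.3, -0.8]
finger_gap: 0.0096
gripper_force: 50.0
```

```bash
python3 avg.py 2
```

```text
14.72 pos [0.60698 0.16721 0.1209 ] F/T tool mean [ 3.1000e+00  3.6000e-01  2.8000e-01 -3.0580e+01  4.9842e+02 -2.8340e+01] std [ 0.46  0.6   0.43  2.38 32.4   5.61] yaw 2.3608
```

Contact shows clearly in the moment (Ty 10→176→498 mN·m), so the head's centre is at tx ≈ +0.5 mm in the key frame. Next, the same touch from the outer side, along tool y.

move_arm(
  increments=[
    {"tx":0.003,"ty":0,"tz":0,"rx":0,"ry":0,"rz":0,"claw":1},
    {"tx":0.003,"ty":0,"tz":-0.03,"rx":0,"ry":0,"rz":0,"claw":1},
    {"tx":-0.01,"ty":0.017,"tz":-0.03,"rx":0,"ry":0,"rz":0,"claw":1},
    {"tx":-0.0253,"ty":0.034,"tz":-0.03,"rx":0,"ry":0,"rz":0,"claw":1},
    {"tx":-0.0253,"ty":0.034,"tz":0,"rx":0,"ry":0,"rz":0,"claw":1},
  ],
)

```text
t: 15.13
ee_pos: [0.6373, 0.1712, 0.1261]
eef_rot: [[-0.71, 0.704, 0.01], [0.704, 0.71, 0.001], [-0.006, 0.008, -1.0]]
contact_force: [1.1, 0.9, 0.2]
finger_gap: 0.0096
gripper_force: 49.5
```

move_arm(
  increments=[
    {"tx":0,"ty":0,"tz":0,"rx":0,"ry":0,"rz":0,"claw":1},
    {"tx":0,"ty":-0.0017,"tz":0,"rx":0,"ry":0,"rz":0,"claw":1},
    {"tx":0,"ty":-0.0034,"tz":0,"rx":0,"ry":0,"rz":0,"claw":1},
    {"tx":0,"ty":-0.0034,"tz":0,"rx":0,"ry":0,"rz":0,"claw":1},
    {"tx":0,"ty":-0.0034,"tz":0,"rx":0,"ry":0,"rz":0,"claw":1},
  ],
)

```text
t: 15.55
ee_pos: [0.631, 0.1694, 0.1218]
eef_rot: [[-0.71, 0.704, 0.001], [0.704, 0.71, 0.0], [-0.001, 0.001, -1.0]]
contact_force: [0.1, -0.3, -1.2]
finger_gap: 0.0094
gripper_force: 49.5
```

```bash
python3 avg.py 2
```

```text
15.65 pos [0.63106 0.16943 0.12174] F/T tool mean [ -0.78   0.12   0.54  -6.48 -38.29   9.06] std [ 0.04  0.23  0.09 14.36  8.53 10.78] yaw 2.3607
```

move_arm(
  increments=[
    {"tx":0,"ty":-0.0012,"tz":0,"rx":0,"ry":0,"rz":0,"claw":1},
    {"tx":0,"ty":-0.0012,"tz":0,"rx":0,"ry":0,"rz":0,"claw":1},
  ],
)

```text
t: 15.82
ee_pos: [0.6304, 0.1689, 0.1213]
eef_rot: [[-0.71, 0.704, 0.001], [0.704, 0.71, 0.0], [-0.0, 0.0, -1.0]]
contact_force: [0.5, 0.1, -0.8]
finger_gap: 0.0094
gripper_force: 49.6
```

```bash
python3 avg.py 2
```

```text
15.92 pos [0.63045 0.16893 0.12117] F/T tool mean [  0.27   0.76   0.8  -80.2   29.73  15.7 ] std [ 0.32  0.14  0.1  12.5  19.57  9.17] yaw 2.3607
```

move_arm(
  increments=[
    {"tx":0,"ty":-0.0012,"tz":0,"rx":0,"ry":0,"rz":0,"claw":1},
    {"tx":0,"ty":-0.0012,"tz":0,"rx":0,"ry":0,"rz":0,"claw":1},
  ],
)

```text
t: 16.08
ee_pos: [0.6301, 0.1685, 0.1212]
eef_rot: [[-0.71, 0.704, 0.001], [0.704, 0.71, 0.0], [-0.0, 0.001, -1.0]]
contact_force: [2.0, 1.5, -0.3]
finger_gap: 0.0097
gripper_force: 49.6
```

```bash
python3 avg.py 2
```

```text
16.18 pos [0.63006 0.16852 0.12113] F/T tool mean [-2.7000e-01  1.6200e+00  3.1000e-01 -3.2382e+02 -4.1730e+01 -1.5060e+01] std [ 0.51  0.2   0.14  3.97 20.57 21.7 ] yaw 2.3607
```

Contact puts the centre at ty ≈ +1.95, which is why the raster missed. Going over it now.

move_arm(
  increments=[
    {"tx":0,"ty":0.003,"tz":0,"rx":0,"ry":0,"rz":0,"claw":1},
    {"tx":0,"ty":0.003,"tz":-0.03,"rx":0,"ry":0,"rz":0,"claw":1},
    {"tx":0.0003,"ty":-0.0257,"tz":-0.03,"rx":0,"ry":0,"rz":0,"claw":1},
    {"tx":0.0003,"ty":-0.0257,"tz":-0.03,"rx":0,"ry":0,"rz":0,"claw":1},
    {"tx":0.0003,"ty":-0.0257,"tz":-0.025,"rx":0,"ry":0,"rz":0,"claw":1},
  ],
)

```text
t: 16.6
ee_pos: [0.619, 0.1573, 0.1363]
eef_rot: [[-0.71, 0.704, 0.001], [0.704, 0.71, -0.0], [-0.0, 0.0, -1.0]]
contact_force: [0.7, -0.2, -1.2]
finger_gap: 0.0098
gripper_force: 49.4
```

move_arm(
  increments=[
    {"tx":0,"ty":0,"tz":0.004,"rx":0,"ry":0,"rz":0,"claw":1},
    {"tx":0,"ty":0,"tz":0.009,"rx":0,"ry":0,"rz":0,"claw":1},
    {"tx":0,"ty":0,"tz":0.013,"rx":0,"ry":0,"rz":0,"claw":1},
    {"tx":0,"ty":0,"tz":0.013,"rx":0,"ry":0,"rz":0,"claw":1},
    {"tx":0,"ty":0,"tz":0.013,"rx":0,"ry":0,"rz":0,"claw":1},
  ],
)

```text
t: 17.02
ee_pos: [0.6185, 0.1577, 0.1273]
eef_rot: [[-0.71, 0.704, -0.001], [0.704, 0.71, -0.0], [0.001, -0.001, -1.0]]
contact_force: [-0.5, -0.1, -0.8]
finger_gap: 0.0094
gripper_force: 49.6
```

```bash
python3 avg.py 3
```

```text
17.17 pos [0.61886 0.15765 0.12799] F/T tool mean [ -0.33   0.38   0.87  34.35 -35.87  18.1 ] std [ 0.37  0.45  0.62 12.01 17.34 41.71] yaw 2.3608
```

Engaged: no force with the mouth below the head top. Seat deeper (no need to bottom out), then start turning while watching side loads.

move_arm(
  increments=[
    {"tx":0,"ty":0,"tz":0.004,"rx":0,"ry":0,"rz":0,"claw":1},
    {"tx":0,"ty":0,"tz":0.008,"rx":0,"ry":0,"rz":0,"claw":1},
    {"tx":0,"ty":0,"tz":0.0115,"rx":0,"ry":0,"rz":0,"claw":1},
    {"tx":0,"ty":0,"tz":0.0115,"rx":0,"ry":0,"rz":0,"claw":1},
  ],
)

```text
t: 17.5
ee_pos: [0.6183, 0.1574, 0.1203]
eef_rot: [[-0.71, 0.704, -0.001], [0.704, 0.71, -0.0], [0.001, -0.001, -1.0]]
contact_force: [-0.1, 0.1, -1.7]
finger_gap: 0.0099
gripper_force: 49.5
```

```bash
python3 avg.py 3
```

```text
17.65 pos [0.61862 0.1575  0.12086] F/T tool mean [ 0.18  0.18  1.12 17.98 -4.12 15.87] std [ 0.52  0.11  0.52 24.56 28.74 28.85] yaw 2.3607
```

move_arm(
  increments=[
    {"tx":0,"ty":0,"tz":0,"rx":0,"ry":0,"rz":0.036,"claw":1},
    {"tx":0,"ty":0,"tz":0,"rx":0,"ry":0,"rz":0.072,"claw":1},
    {"tx":0,"ty":0,"tz":0,"rx":0,"ry":0,"rz":0.108,"claw":1},
    {"tx":0,"ty":0,"tz":0,"rx":0,"ry":0,"rz":0.144,"claw":1},
    {"tx":0,"ty":0,"tz":0,"rx":0,"ry":0,"rz":0.144,"claw":1},
  ],
)

```text
t: 18.07
ee_pos: [0.6192, 0.1577, 0.1214]
eef_rot: [[-0.326, 0.945, 0.001], [0.945, 0.326, 0.0], [0.0, 0.001, -1.0]]
contact_force: [0.6, 1.8, -2.9]
finger_gap: 0.0094
gripper_force: 51.1
```

```bash
python3 avg.py 3
```

```text
18.22 pos [0.61913 0.15769 0.1214 ] F/T tool mean [-2.5000e-01  1.9700e+00  2.7400e+00 -4.1592e+02  7.2910e+01 -2.3800e+00] std [ 0.64  0.22  0.45  9.83 27.47  4.43] yaw 1.9123
```

move_arm(
  increments=[
    {"tx":0,"ty":0,"tz":0,"rx":0,"ry":0,"rz":0.036,"claw":1},
    {"tx":0,"ty":0,"tz":0,"rx":0,"ry":0,"rz":0.072,"claw":1},
    {"tx":0,"ty":0,"tz":0,"rx":0,"ry":0,"rz":0.108,"claw":1},
    {"tx":0,"ty":0,"tz":0,"rx":0,"ry":0,"rz":0.144,"claw":1},
    {"tx":0,"ty":0,"tz":0,"rx":0,"ry":0,"rz":0.144,"claw":1},
  ],
)

```text
t: 18.63
ee_pos: [0.6194, 0.1576, 0.1214]
eef_rot: [[0.117, 0.993, 0.001], [0.993, -0.117, 0.0], [0.0, 0.001, -1.0]]
contact_force: [3.6, 1.1, -3.2]
finger_gap: 0.0094
gripper_force: 51.0
```

```bash
python3 avg.py 3
```

```text
18.78 pos [0.61928 0.15757 0.12143] F/T tool mean [   1.77    3.28    3.06 -777.86  287.7   -54.7 ] std [ 0.16  0.33  0.58 20.74 36.67 11.14] yaw 1.4612
```

Side load reaches about 5 N and points as expected if the key centre sits about 1.4 mm behind the TCP along tool x. I'll finish the quarter turn with that compensated.

move_arm(
  increments=[
    {"tx":0.0008,"ty":0.002,"tz":0,"rx":0,"ry":0,"rz":0.036,"claw":1},
    {"tx":0.0007,"ty":0.0024,"tz":0,"rx":0,"ry":0,"rz":0.072,"claw":1},
    {"tx":0.0006,"ty":0.0028,"tz":0,"rx":0,"ry":0,"rz":0.108,"claw":1},
    {"tx":0.0005,"ty":0.0031,"tz":0,"rx":0,"ry":0,"rz":0.144,"claw":1},
    {"tx":0.0005,"ty":0.0031,"tz":0,"rx":0,"ry":0,"rz":0.18,"claw":1},
  ],
)

```text
t: 19.2
ee_pos: [0.6208, 0.1574, 0.1214]
eef_rot: [[0.63, 0.777, 0.0], [0.777, -0.63, -0.0], [-0.0, 0.0, -1.0]]
contact_force: [2.1, 0.2, -2.4]
finger_gap: 0.0094
gripper_force: 52.1
```

move_arm(
  increments=[
    {"tx":0,"ty":0.0002,"tz":0,"rx":0,"ry":0,"rz":0.036,"claw":1},
    {"tx":-0.0001,"ty":0.0004,"tz":0,"rx":0,"ry":0,"rz":0.072,"claw":1},
    {"tx":-0.0002,"ty":0.0006,"tz":0,"rx":0,"ry":0,"rz":0.0795,"claw":1},
    {"tx":-0.0002,"ty":0.0006,"tz":0,"rx":0,"ry":0,"rz":0.0795,"claw":1},
  ],
)

```text
t: 19.53
ee_pos: [0.621, 0.1571, 0.1214]
eef_rot: [[0.799, 0.601, 0.0], [0.601, -0.799, -0.0], [0.0, 0.0, -1.0]]
contact_force: [3.0, -0.9, -1.8]
finger_gap: 0.0093
gripper_force: 51.7
```

```bash
python3 avg.py 3
```

```text
19.68 pos [0.62103 0.15716 0.12135] F/T tool mean [   2.01    1.98    1.33 -414.4   466.39  -55.67] std [ 0.12  0.17  0.3  22.97 26.99 22.7 ] yaw 0.6446
```

The red rod is turned: key yaw went from 2.361 to 0.645, which leaves 1.57 after the 0.144 rad play. Back off into the play, lift, and go over yellow with the key rotated back 90°.

move_arm(
  increments=[
    {"tx":0,"ty":0,"tz":0,"rx":0,"ry":0,"rz":-0.022,"claw":1},
    {"tx":0,"ty":0,"tz":0,"rx":0,"ry":0,"rz":-0.045,"claw":1},
    {"tx":0,"ty":0,"tz":-0.015,"rx":0,"ry":0,"rz":-0.045,"claw":1},
    {"tx":0,"ty":0,"tz":-0.035,"rx":0,"ry":0,"rz":-0.045,"claw":1},
    {"tx":0,"ty":0,"tz":-0.05,"rx":0,"ry":0,"rz":-0.045,"claw":1},
  ],
)

```text
t: 20.1
ee_pos: [0.6207, 0.1574, 0.1528]
eef_rot: [[0.71, 0.704, -0.0], [0.704, -0.71, 0.0], [-0.0, -0.0, -1.0]]
contact_force: [0.1, 0.1, -0.3]
finger_gap: 0.0096
gripper_force: 49.4
```

move_arm(
  increments=[
    {"tx":-0.056,"ty":0.032,"tz":0,"rx":0,"ry":0,"rz":-0.036,"claw":1},
    {"tx":-0.113,"ty":0.064,"tz":0,"rx":0,"ry":0,"rz":-0.072,"claw":1},
    {"tx":-0.169,"ty":0.097,"tz":0,"rx":0,"ry":0,"rz":-0.108,"claw":1},
    {"tx":-0.226,"ty":0.129,"tz":0,"rx":0,"ry":0,"rz":-0.144,"claw":1},
    {"tx":-0.282,"ty":0.161,"tz":0,"rx":0,"ry":0,"rz":-0.18,"claw":1},
  ],
)

```text
t: 20.52
ee_pos: [0.5685, -0.0318, 0.1529]
eef_rot: [[0.216, 0.976, 0.001], [0.976, -0.216, -0.0], [0.0, 0.001, -1.0]]
contact_force: [0.7, -0.6, -0.5]
finger_gap: 0.0098
gripper_force: 50.1
```

move_arm(
  increments=[
    {"tx":0,"ty":0,"tz":0,"rx":0,"ry":0,"rz":-0.036,"claw":1},
    {"tx":0,"ty":0,"tz":0,"rx":0,"ry":0,"rz":-0.072,"claw":1},
    {"tx":0,"ty":0,"tz":0,"rx":0,"ry":0,"rz":-0.108,"claw":1},
    {"tx":0,"ty":0,"tz":0,"rx":0,"ry":0,"rz":-0.144,"claw":1},
    {"tx":0,"ty":0,"tz":0,"rx":0,"ry":0,"rz":-0.18,"claw":1},
  ],
)

```text
t: 20.93
ee_pos: [0.5692, -0.0306, 0.1529]
eef_rot: [[-0.339, 0.941, 0.001], [0.941, 0.339, 0.0], [-0.0, 0.001, -1.0]]
contact_force: [-0.3, -0.2, -1.6]
finger_gap: 0.0095
gripper_force: 50.3
```

move_arm(
  increments=[
    {"tx":0,"ty":0,"tz":0,"rx":0,"ry":0,"rz":-0.036,"claw":1},
    {"tx":0,"ty":0,"tz":0,"rx":0,"ry":0,"rz":-0.072,"claw":1},
    {"tx":0,"ty":0,"tz":0,"rx":0,"ry":0,"rz":-0.108,"claw":1},
    {"tx":0,"ty":0,"tz":0,"rx":0,"ry":0,"rz":-0.14,"claw":1},
    {"tx":0,"ty":0,"tz":0,"rx":0,"ry":0,"rz":-0.14,"claw":1},
  ],
)

```text
t: 21.35
ee_pos: [0.5693, -0.0304, 0.1527]
eef_rot: [[-0.707, 0.707, 0.001], [0.707, 0.707, -0.0], [-0.001, 0.001, -1.0]]
contact_force: [0.6, -0.1, -0.7]
finger_gap: 0.0094
gripper_force: 50.4
```

Run:
```python
from h import *
S=cam("scene");T=cam("top");s=sense()
R=s["eef_rot"];print(s["t"],s["ee_pos"],"yaw",np.arctan2(R[1,0],R[0,0]),s["qpos"][5],s["contact_force"])
p=np.array(s["ee_pos"]);print(proj(S,p-[0,0,.039]),proj(T,p-[0,0,.039]))
a=cv2.resize(S["img"][180:220,298:338],None,fx=10,fy=10,interpolation=cv2.INTER_CUBIC)
b=cv2.resize(T["img"][152:192,236:276],None,fx=10,fy=10,interpolation=cv2.INTER_CUBIC)
cv2.imwrite("pics/y1.png",np.hstack([a,b]))
```

```text
21.45 [ 0.56919072 -0.03041806  0.15229696] yaw 2.3488107333117703 -0.9214056369203624 [-0.8707831   0.83966957 -1.85989531]
[319.44342312 195.9211264 ] [314.03950546 185.434204  ]
```

View pics/y1.png

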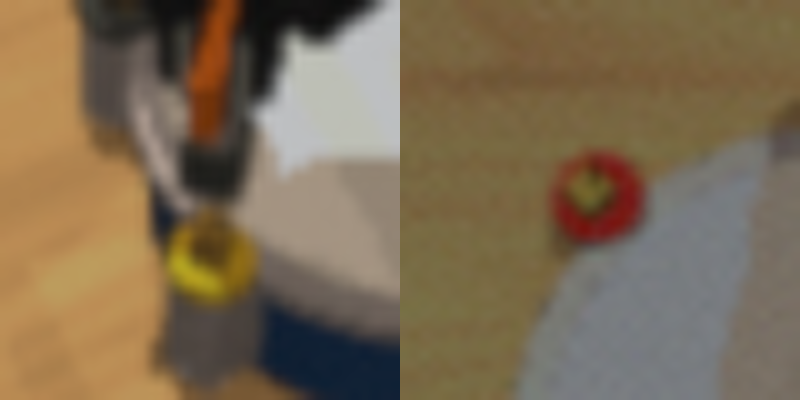

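Yellow: the socket (column about 319.4) lines up with the collar and head (about 319.3). The red head's line now points up-right in the top view, a quarter turn clockwise. Lower and press gently.

move_arm(
  increments=[
    {"tx":-0.001,"ty":0,"tz":0.015,"rx":0,"ry":0,"rz":-0.004,"claw":1},
    {"tx":-0.001,"ty":0,"tz":0.025,"rx":0,"ry":0,"rz":-0.004,"claw":1},
    {"tx":-0.001,"ty":0,"tz":0.033,"rx":0,"ry":0,"rz":-0.004,"claw":1},
    {"tx":-0.001,"ty":0,"tz":0.04,"rx":0,"ry":0,"rz":-0.004,"claw":1},
    {"tx":-0.001,"ty":0,"tz":0.041,"rx":0,"ry":0,"rz":-0.004,"claw":1},
  ],
)

```text
t: 21.87
ee_pos: [0.5694, -0.0309, 0.1262]
eef_rot: [[-0.713, 0.701, -0.0], [0.701, 0.713, 0.0], [0.0, -0.0, -1.0]]
contact_force: [-0.9, -0.2, 6.8]
finger_gap: 0.0096
gripper_force: 50.8
```

move_arm(
  increments=[
    {"tx":0,"ty":0,"tz":0,"rx":0,"ry":0,"rz":0,"claw":1},
    {"tx":0,"ty":0,"tz":0,"rx":0,"ry":0,"rz":0,"claw":1},
  ],
)

```text
t: 22.03
ee_pos: [0.5698, -0.0309, 0.1273]
eef_rot: [[-0.713, 0.701, 0.001], [0.701, 0.713, -0.0], [-0.001, 0.001, -1.0]]
contact_force: [-1.4, 0.2, 5.6]
finger_gap: 0.0097
gripper_force: 50.4
```

```bash
python3 avg.py 2
```

```text
22.13 pos [ 0.56976 -0.03097  0.12732] F/T tool mean [  1.68  -0.81  -6.14 245.06 268.3  -18.82] std [ 0.86  0.05  0.2   4.71 30.27 14.88] yaw 2.3648
```

move_arm(
  increments=[
    {"tx":0.0013,"ty":0,"tz":-0.001,"rx":0,"ry":0,"rz":0,"claw":1},
    {"tx":0.0013,"ty":0.0013,"tz":-0.001,"rx":0,"ry":0,"rz":0,"claw":1},
    {"tx":0,"ty":0.0013,"tz":-0.001,"rx":0,"ry":0,"rz":0,"claw":1},
    {"tx":-0.0013,"ty":0.0013,"tz":-0.001,"rx":0,"ry":0,"rz":0,"claw":1},
  ],
)

```text
t: 22.47
ee_pos: [0.5705, -0.031, 0.1277]
eef_rot: [[-0.713, 0.701, 0.0], [0.701, 0.713, -0.0], [-0.0, -0.0, -1.0]]
contact_force: [-3.3, -0.1, 6.2]
finger_gap: 0.0095
gripper_force: 50.8
```

move_arm(
  increments=[
    {"tx":0,"ty":-0.0013,"tz":0,"rx":0,"ry":0,"rz":0,"claw":1},
    {"tx":0,"ty":-0.0026,"tz":0,"rx":0,"ry":0,"rz":0,"claw":1},
    {"tx":0.0013,"ty":-0.0026,"tz":0,"rx":0,"ry":0,"rz":0,"claw":1},
    {"tx":0.0026,"ty":-0.0026,"tz":0,"rx":0,"ry":0,"rz":0,"claw":1},
  ],
)

```text
t: 22.8
ee_pos: [0.5689, -0.0309, 0.128]
eef_rot: [[-0.713, 0.701, 0.002], [0.701, 0.713, -0.0], [-0.001, 0.001, -1.0]]
contact_force: [0.9, 0.6, 4.6]
finger_gap: 0.0096
gripper_force: 50.4
```

```bash
python3 avg.py 2
```

```text
22.9 pos [ 0.56894 -0.0309   0.12803] F/T tool mean [-0.1  -0.3  -4.87 11.48  9.43 18.62] std [ 0.42  0.47  0.31 14.72  3.62 13.38] yaw 2.3649
```

move_arm(
  increments=[
    {"tx":0.0013,"ty":0,"tz":0,"rx":0,"ry":0,"rz":0,"claw":1},
    {"tx":0.0013,"ty":0.0013,"tz":0,"rx":0,"ry":0,"rz":0,"claw":1},
    {"tx":0.0013,"ty":0.0026,"tz":0,"rx":0,"ry":0,"rz":0,"claw":1},
    {"tx":0.0013,"ty":0.0039,"tz":0,"rx":0,"ry":0,"rz":0,"claw":1},
    {"tx":0,"ty":0.0039,"tz":0,"rx":0,"ry":0,"rz":0,"claw":1},
  ],
)

```text
t: 23.32
ee_pos: [0.57, -0.0297, 0.1276]
eef_rot: [[-0.713, 0.701, 0.0], [0.701, 0.713, -0.001], [-0.001, -0.001, -1.0]]
contact_force: [-2.2, -2.0, 6.1]
finger_gap: 0.0097
gripper_force: 50.7
```

move_arm(
  increments=[
    {"tx":-0.0013,"ty":0,"tz":0,"rx":0,"ry":0,"rz":0,"claw":1},
    {"tx":-0.0026,"ty":0,"tz":0,"rx":0,"ry":0,"rz":0,"claw":1},
    {"tx":-0.0039,"ty":0,"tz":0,"rx":0,"ry":0,"rz":0,"claw":1},
    {"tx":-0.0039,"ty":-0.0013,"tz":0,"rx":0,"ry":0,"rz":0,"claw":1},
  ],
)

```text
t: 23.65
ee_pos: [0.5706, -0.0313, 0.1272]
eef_rot: [[-0.713, 0.701, -0.001], [0.701, 0.713, 0.0], [0.001, -0.001, -1.0]]
contact_force: [-2.1, 1.2, 5.5]
finger_gap: 0.0098
gripper_force: 50.7
```

move_arm(
  increments=[
    {"tx":0,"ty":-0.0013,"tz":0,"rx":0,"ry":0,"rz":0,"claw":1},
    {"tx":0,"ty":-0.0026,"tz":0,"rx":0,"ry":0,"rz":0,"claw":1},
    {"tx":0,"ty":-0.0039,"tz":0,"rx":0,"ry":0,"rz":0,"claw":1},
    {"tx":0.0013,"ty":-0.0039,"tz":0,"rx":0,"ry":0,"rz":0,"claw":1},
    {"tx":0.0026,"ty":-0.0039,"tz":0,"rx":0,"ry":0,"rz":0,"claw":1},
  ],
)

```text
t: 24.07
ee_pos: [0.5687, -0.0316, 0.1277]
eef_rot: [[-0.713, 0.701, 0.001], [0.701, 0.713, 0.001], [-0.0, 0.001, -1.0]]
contact_force: [0.8, 2.1, 5.4]
finger_gap: 0.0097
gripper_force: 50.6
```

```bash
python3 avg.py 2
```

```text
24.17 pos [ 0.56879 -0.03162  0.12781] F/T tool mean [   1.17    1.03   -5.21 -256.45  121.71  -31.24] std [ 0.16  0.4   0.38  8.7  44.43 21.81] yaw 2.3652
```

Not within the raster, so I'll use the side touches, which are decisive.

move_arm(
  increments=[
    {"tx":0,"ty":0.0013,"tz":-0.012,"rx":0,"ry":0,"rz":0,"claw":1},
    {"tx":0.016,"ty":0.0019,"tz":-0.012,"rx":0,"ry":0,"rz":0,"claw":1},
    {"tx":0.0325,"ty":0.0019,"tz":-0.012,"rx":0,"ry":0,"rz":0,"claw":1},
    {"tx":0.0325,"ty":0.0019,"tz":0.012,"rx":0,"ry":0,"rz":0,"claw":1},
    {"tx":0.0325,"ty":0.0019,"tz":0.012,"rx":0,"ry":0,"rz":0,"claw":1},
  ],
)

```text
t: 24.58
ee_pos: [0.5524, -0.0164, 0.1171]
eef_rot: [[-0.714, 0.7, -0.005], [0.7, 0.714, 0.001], [0.004, -0.003, -1.0]]
contact_force: [-1.2, 0.1, -3.1]
finger_gap: 0.0097
gripper_force: 49.5
```

move_arm(
  increments=[
    {"tx":0,"ty":0,"tz":0,"rx":0,"ry":0,"rz":0,"claw":1},
    {"tx":0,"ty":0,"tz":0,"rx":0,"ry":0,"rz":0,"claw":1},
    {"tx":0,"ty":0,"tz":0,"rx":0,"ry":0,"rz":0,"claw":1},
  ],
)

```text
t: 24.83
ee_pos: [0.5552, -0.0175, 0.1204]
eef_rot: [[-0.714, 0.701, 0.0], [0.701, 0.714, -0.0], [-0.0, 0.0, -1.0]]
contact_force: [-0.2, 0.5, -1.7]
finger_gap: 0.0094
gripper_force: 49.5
```

```bash
python3 st.py
```

```text
24.83 [ 0.55522 -0.01748  0.1204 ] F [-0.24  0.5  -1.67] T [ 0.018 -0.003  0.012] Ftool [0.52 0.19 1.67] Ttool [-0.0146  0.0107 -0.0116] q6 -0.918 yaw 2.3654
```

move_arm(
  increments=[
    {"tx":-0.0013,"ty":0,"tz":0,"rx":0,"ry":0,"rz":0,"claw":1},
    {"tx":-0.0013,"ty":0,"tz":0,"rx":0,"ry":0,"rz":0,"claw":1},
  ],
)

```text
t: 25.0
ee_pos: [0.5561, -0.0183, 0.1205]
eef_rot: [[-0.713, 0.701, 0.001], [0.701, 0.713, -0.0], [-0.001, 0.0, -1.0]]
contact_force: [-0.3, 0.4, -1.6]
finger_gap: 0.0094
gripper_force: 49.5
```

```bash
python3 st.py
```

```text
25.0 [ 0.55608 -0.01828  0.12046] F [-0.28  0.42 -1.55] T [-0.017  0.011 -0.055] Ftool [0.5  0.11 1.55] Ttool [ 0.0198 -0.0039  0.0551] q6 -0.919 yaw 2.3652
```

move_arm(
  increments=[
    {"tx":-0.0013,"ty":0,"tz":0,"rx":0,"ry":0,"rz":0,"claw":1},
    {"tx":-0.0013,"ty":0,"tz":0,"rx":0,"ry":0,"rz":0,"claw":1},
  ],
)

```text
t: 25.17
ee_pos: [0.5565, -0.0188, 0.1202]
eef_rot: [[-0.713, 0.701, 0.0], [0.701, 0.713, -0.0], [-0.0, 0.0, -1.0]]
contact_force: [-0.8, -0.3, -0.3]
finger_gap: 0.0093
gripper_force: 49.5
```

```bash
python3 st.py
```

```text
25.17 [ 0.55652 -0.0188   0.12021] F [-0.81 -0.3  -0.27] T [ 0.021 -0.042  0.022] Ftool [ 0.36 -0.78  0.27] Ttool [-0.0447 -0.0149 -0.0219] q6 -0.92 yaw 2.3652
```

move_arm(
  increments=[
    {"tx":-0.0013,"ty":0,"tz":0,"rx":0,"ry":0,"rz":0,"claw":1},
    {"tx":-0.0013,"ty":0,"tz":0,"rx":0,"ry":0,"rz":0,"claw":1},
  ],
)

```text
t: 25.33
ee_pos: [0.5569, -0.0193, 0.12]
eef_rot: [[-0.714, 0.701, 0.0], [0.701, 0.714, -0.0], [-0.0, 0.0, -1.0]]
contact_force: [1.1, -0.2, -0.9]
finger_gap: 0.0097
gripper_force: 49.5
```

```bash
python3 st.py
```

```text
25.33 [ 0.55693 -0.01932  0.12005] F [ 1.13 -0.21 -0.9 ] T [0.012 0.045 0.016] Ftool [-0.95  0.65  0.9 ] Ttool [ 0.023   0.0404 -0.016 ] q6 -0.921 yaw 2.3653
```

move_arm(
  increments=[
    {"tx":-0.0013,"ty":0,"tz":0,"rx":0,"ry":0,"rz":0,"claw":1},
    {"tx":-0.0013,"ty":0,"tz":0,"rx":0,"ry":0,"rz":0,"claw":1},
  ],
)

```text
t: 25.5
ee_pos: [0.5574, -0.0198, 0.12]
eef_rot: [[-0.714, 0.701, -0.0], [0.701, 0.714, -0.0], [-0.0, -0.0, -1.0]]
contact_force: [-0.3, -0.5, -1.3]
finger_gap: 0.0096
gripper_force: 49.5
```

```bash
python3 st.py
```

```text
25.5 [ 0.55744 -0.01983  0.11997] F [-0.29 -0.55 -1.29] T [0.027 0.043 0.062] Ftool [-0.18 -0.59  1.29] Ttool [ 0.0108  0.0491 -0.0625] q6 -0.922 yaw 2.3654
```

move_arm(
  increments=[
    {"tx":-0.0013,"ty":0,"tz":0,"rx":0,"ry":0,"rz":0,"claw":1},
    {"tx":-0.0013,"ty":0,"tz":0,"rx":0,"ry":0,"rz":0,"claw":1},
  ],
)

```text
t: 25.67
ee_pos: [0.558, -0.0203, 0.12]
eef_rot: [[-0.714, 0.701, 0.0], [0.701, 0.714, -0.0], [-0.0, 0.0, -1.0]]
contact_force: [0.3, -0.1, -1.0]
finger_gap: 0.0093
gripper_force: 49.5
```

```bash
python3 st.py
```

```text
25.67 [ 0.55801 -0.02034  0.11999] F [ 0.25 -0.06 -0.96] T [-0.041  0.071  0.04 ] Ftool [-0.22  0.14  0.96] Ttool [ 0.0786  0.0217 -0.0403] q6 -0.923 yaw 2.3654
```

move_arm(
  increments=[
    {"tx":-0.0013,"ty":0,"tz":0,"rx":0,"ry":0,"rz":0,"claw":1},
    {"tx":-0.0013,"ty":0,"tz":0,"rx":0,"ry":0,"rz":0,"claw":1},
  ],
)

```text
t: 25.83
ee_pos: [0.5586, -0.0209, 0.12]
eef_rot: [[-0.714, 0.701, 0.0], [0.701, 0.714, -0.0], [-0.0, 0.0, -1.0]]
contact_force: [0.1, -0.8, -0.3]
finger_gap: 0.0094
gripper_force: 49.5
```

```bash
python3 st.py
```

```text
25.83 [ 0.55858 -0.02089  0.12001] F [ 0.12 -0.83 -0.33] T [-0.027 -0.018  0.016] Ftool [-0.67 -0.51  0.33] Ttool [ 0.0063 -0.032  -0.0157] q6 -0.924 yaw 2.3654
```

move_arm(
  increments=[
    {"tx":-0.0013,"ty":0,"tz":0,"rx":0,"ry":0,"rz":0,"claw":1},
    {"tx":-0.0013,"ty":0,"tz":0,"rx":0,"ry":0,"rz":0,"claw":1},
  ],
)

```text
t: 26.0
ee_pos: [0.5591, -0.0214, 0.12]
eef_rot: [[-0.714, 0.701, -0.0], [0.701, 0.714, 0.0], [0.0, -0.0, -1.0]]
contact_force: [-0.2, 0.8, -0.7]
finger_gap: 0.0097
gripper_force: 49.6
```

```bash
python3 st.py
```

```text
26.0 [ 0.55905 -0.02137  0.11998] F [-0.17  0.84 -0.71] T [ 0.069  0.086 -0.034] Ftool [0.71 0.48 0.71] Ttool [0.0106 0.1097 0.0343] q6 -0.925 yaw 2.3654
```

move_arm(
  increments=[
    {"tx":-0.0013,"ty":0,"tz":0,"rx":0,"ry":0,"rz":0,"claw":1},
    {"tx":-0.0013,"ty":0,"tz":0,"rx":0,"ry":0,"rz":0,"claw":1},
  ],
)

```text
t: 26.17
ee_pos: [0.5595, -0.0217, 0.1199]
eef_rot: [[-0.714, 0.701, -0.0], [0.701, 0.714, 0.0], [0.001, -0.0, -1.0]]
contact_force: [-1.2, 1.0, -0.7]
finger_gap: 0.0095
gripper_force: 49.5
```

```bash
python3 st.py
```

```text
26.17 [ 0.55946 -0.02175  0.11994] F [-1.24  0.96 -0.75] T [ 0.246  0.283 -0.05 ] Ftool [ 1.56 -0.18  0.75] Ttool [0.0221 0.3743 0.0502] q6 -0.925 yaw 2.3654
```

move_arm(
  increments=[
    {"tx":-0.0013,"ty":0,"tz":0,"rx":0,"ry":0,"rz":0,"claw":1},
    {"tx":-0.0013,"ty":0,"tz":0,"rx":0,"ry":0,"rz":0,"claw":1},
  ],
)

```text
t: 26.33
ee_pos: [0.5599, -0.0222, 0.12]
eef_rot: [[-0.714, 0.701, -0.001], [0.701, 0.714, 0.001], [0.001, -0.0, -1.0]]
contact_force: [-2.5, 1.8, 0.0]
finger_gap: 0.0097
gripper_force: 49.6
```

```bash
python3 st.py
```

```text
26.33 [ 0.55994 -0.0222   0.11996] F [-2.55  1.79  0.02] T [0.468 0.48  0.007] Ftool [ 3.07 -0.5  -0.01] Ttool [ 0.0025  0.6702 -0.0068] q6 -0.926 yaw 2.3655
```

Head found at tx ≈ -1.6 in key terms. Move over that line, then sweep ty.

move_arm(
  increments=[
    {"tx":0.004,"ty":0.001,"tz":0,"rx":0,"ry":0,"rz":0,"claw":1},
    {"tx":0.004,"ty":0.001,"tz":-0.027,"rx":0,"ry":0,"rz":0,"claw":1},
    {"tx":-0.0224,"ty":0.001,"tz":-0.027,"rx":0,"ry":0,"rz":0,"claw":1},
    {"tx":-0.0224,"ty":0.001,"tz":-0.022,"rx":0,"ry":0,"rz":0,"claw":1},
    {"tx":-0.0224,"ty":0.001,"tz":-0.014,"rx":0,"ry":0,"rz":0,"claw":1},
  ],
)

```text
t: 26.75
ee_pos: [0.5713, -0.032, 0.1292]
eef_rot: [[-0.713, 0.701, 0.002], [0.701, 0.713, -0.001], [-0.002, 0.001, -1.0]]
contact_force: [-0.5, 0.8, -0.4]
finger_gap: 0.0094
gripper_force: 49.7
```

move_arm(
  increments=[
    {"tx":0,"ty":0,"tz":0,"rx":0,"ry":0,"rz":0,"claw":1},
    {"tx":0,"ty":0,"tz":0,"rx":0,"ry":0,"rz":0,"claw":1},
  ],
)

```text
t: 26.92
ee_pos: [0.5695, -0.0314, 0.1273]
eef_rot: [[-0.714, 0.701, -0.001], [0.701, 0.714, -0.0], [0.001, -0.001, -1.0]]
contact_force: [0.7, -1.4, -2.5]
finger_gap: 0.0096
gripper_force: 48.9
```

```bash
python3 st.py
```

```text
26.92 [ 0.56947 -0.03135  0.12732] F [ 0.72 -1.43 -2.47] T [-0.29  -0.226 -0.065] Ftool [-1.51 -0.51  2.47] Ttool [ 0.0489 -0.3647  0.0654] q6 -0.939 yaw 2.3653
```

move_arm(
  increments=[
    {"tx":0,"ty":0.001,"tz":0,"rx":0,"ry":0,"rz":0,"claw":1},
    {"tx":0,"ty":0.002,"tz":0,"rx":0,"ry":0,"rz":0,"claw":1},
    {"tx":0,"ty":0.003,"tz":0,"rx":0,"ry":0,"rz":0,"claw":1},
  ],
)

```text
t: 27.17
ee_pos: [0.571, -0.0301, 0.1281]
eef_rot: [[-0.714, 0.701, -0.001], [0.701, 0.714, -0.0], [0.0, -0.001, -1.0]]
contact_force: [-0.8, -2.6, -2.8]
finger_gap: 0.0095
gripper_force: 49.1
```

```bash
python3 st.py
```

```text
27.17 [ 0.57104 -0.03012  0.12814] F [-0.83 -2.62 -2.83] T [-0.428  0.176 -0.047] Ftool [-1.25 -2.45  2.83] Ttool [ 0.4292 -0.1741  0.0478] q6 -0.937 yaw 2.3655
```

move_arm(
  increments=[
    {"tx":0,"ty":-0.002,"tz":0,"rx":0,"ry":0,"rz":0,"claw":1},
    {"tx":0,"ty":-0.004,"tz":0,"rx":0,"ry":0,"rz":0,"claw":1},
    {"tx":0,"ty":-0.005,"tz":0,"rx":0,"ry":0,"rz":0,"claw":1},
    {"tx":0,"ty":-0.006,"tz":0,"rx":0,"ry":0,"rz":0,"claw":1},
  ],
)

```text
t: 27.5
ee_pos: [0.5691, -0.0325, 0.1286]
eef_rot: [[-0.714, 0.701, 0.001], [0.701, 0.714, 0.0], [-0.0, 0.001, -1.0]]
contact_force: [1.4, 1.1, -2.0]
finger_gap: 0.0094
gripper_force: 48.8
```

```bash
python3 st.py
```

```text
27.5 [ 0.56907 -0.03255  0.12856] F [ 1.42  1.11 -2.  ] T [ 0.221 -0.312  0.013] Ftool [-0.23  1.79  2.01] Ttool [-0.3764 -0.0683 -0.0125] q6 -0.942 yaw 2.3654
```

Engaged, and the ty play is about ±0.9 around -0.1. Centre it and seat deeper.

move_arm(
  increments=[
    {"tx":0,"ty":0.0026,"tz":0,"rx":0,"ry":0,"rz":0,"claw":1},
    {"tx":0,"ty":0.0026,"tz":0.005,"rx":0,"ry":0,"rz":0,"claw":1},
    {"tx":0,"ty":0.0026,"tz":0.0115,"rx":0,"ry":0,"rz":0,"claw":1},
    {"tx":0,"ty":0.0026,"tz":0.0115,"rx":0,"ry":0,"rz":0,"claw":1},
    {"tx":0,"ty":0.0026,"tz":0.0115,"rx":0,"ry":0,"rz":0,"claw":1},
  ],
)

```text
t: 27.92
ee_pos: [0.5697, -0.0317, 0.1209]
eef_rot: [[-0.714, 0.701, -0.001], [0.701, 0.714, -0.0], [0.001, -0.001, -1.0]]
contact_force: [0.9, -0.9, -2.1]
finger_gap: 0.0093
gripper_force: 49.1
```

```bash
python3 avg.py 3
```

```text
28.07 pos [ 0.56987 -0.03171  0.1213 ] F/T tool mean [  -0.55    0.15    1.18   62.83 -133.39   -9.08] std [ 0.47  0.16  0.23 16.32 34.94 20.03] yaw 2.3653
```

move_arm(
  increments=[
    {"tx":-0.0017,"ty":0.0005,"tz":0,"rx":0,"ry":0,"rz":0.036,"claw":1},
    {"tx":-0.0018,"ty":0.0009,"tz":0,"rx":0,"ry":0,"rz":0.072,"claw":1},
    {"tx":-0.0019,"ty":0.0013,"tz":0,"rx":0,"ry":0,"rz":0.108,"claw":1},
    {"tx":-0.002,"ty":0.0017,"tz":0,"rx":0,"ry":0,"rz":0.144,"claw":1},
    {"tx":-0.0021,"ty":0.0021,"tz":0,"rx":0,"ry":0,"rz":0.18,"claw":1},
  ],
)

```text
t: 28.48
ee_pos: [0.5718, -0.0315, 0.1216]
eef_rot: [[-0.222, 0.975, -0.0], [0.975, 0.222, 0.0], [0.0, -0.0, -1.0]]
contact_force: [0.1, -0.4, -1.0]
finger_gap: 0.01
gripper_force: 51.2
```

move_arm(
  increments=[
    {"tx":-0.0001,"ty":0.0003,"tz":0,"rx":0,"ry":0,"rz":0.036,"claw":1},
    {"tx":-0.0002,"ty":0.0006,"tz":0,"rx":0,"ry":0,"rz":0.072,"claw":1},
    {"tx":-0.0003,"ty":0.001,"tz":0,"rx":0,"ry":0,"rz":0.108,"claw":1},
    {"tx":-0.0004,"ty":0.0013,"tz":0,"rx":0,"ry":0,"rz":0.144,"claw":1},
    {"tx":-0.0005,"ty":0.0016,"tz":0,"rx":0,"ry":0,"rz":0.18,"claw":1},
  ],
)

```text
t: 28.9
ee_pos: [0.5729, -0.0317, 0.1216]
eef_rot: [[0.335, 0.942, 0.0], [0.942, -0.335, -0.0], [0.0, 0.0, -1.0]]
contact_force: [1.2, -0.8, -2.0]
finger_gap: 0.0093
gripper_force: 51.7
```

```bash
python3 avg.py 3
```

```text
29.05 pos [ 0.5729  -0.03172  0.1216 ] F/T tool mean [  -0.26    1.1     1.61 -177.43  -76.73  -51.45] std [ 0.37  0.36  0.39 24.78 14.06 35.59] yaw 1.2373
```

move_arm(
  increments=[
    {"tx":-0.0002,"ty":0.0005,"tz":0,"rx":0,"ry":0,"rz":0.036,"claw":1},
    {"tx":-0.0003,"ty":0.0009,"tz":0,"rx":0,"ry":0,"rz":0.072,"claw":1},
    {"tx":-0.0005,"ty":0.0013,"tz":0,"rx":0,"ry":0,"rz":0.108,"claw":1},
    {"tx":-0.0006,"ty":0.0018,"tz":0,"rx":0,"ry":0,"rz":0.144,"claw":1},
    {"tx":-0.0008,"ty":0.0022,"tz":0,"rx":0,"ry":0,"rz":0.18,"claw":1},
  ],
)

```text
t: 29.47
ee_pos: [0.5739, -0.0326, 0.1216]
eef_rot: [[0.785, 0.619, 0.0], [0.619, -0.785, -0.0], [-0.0, 0.0, -1.0]]
contact_force: [0.6, -0.3, -1.6]
finger_gap: 0.0093
gripper_force: 51.2
```

move_arm(
  increments=[
    {"tx":0,"ty":0.0003,"tz":0,"rx":0,"ry":0,"rz":0.036,"claw":1},
    {"tx":-0.0001,"ty":0.0006,"tz":0,"rx":0,"ry":0,"rz":0.072,"claw":1},
    {"tx":-0.0002,"ty":0.001,"tz":0,"rx":0,"ry":0,"rz":0.108,"claw":1},
    {"tx":-0.0003,"ty":0.0013,"tz":0,"rx":0,"ry":0,"rz":0.144,"claw":1},
    {"tx":-0.0004,"ty":0.0016,"tz":0,"rx":0,"ry":0,"rz":0.18,"claw":1},
  ],
)

```text
t: 29.88
ee_pos: [0.5743, -0.0336, 0.1216]
eef_rot: [[0.995, 0.102, 0.0], [0.102, -0.995, -0.0], [-0.0, 0.0, -1.0]]
contact_force: [0.7, -0.7, -0.0]
finger_gap: 0.0093
gripper_force: 51.4
```

move_arm(
  increments=[
    {"tx":-0.0001,"ty":0.0003,"tz":0,"rx":0,"ry":0,"rz":0.036,"claw":1},
    {"tx":-0.0002,"ty":0.0006,"tz":0,"rx":0,"ry":0,"rz":0.072,"claw":1},
    {"tx":-0.0003,"ty":0.001,"tz":0,"rx":0,"ry":0,"rz":0.108,"claw":1},
    {"tx":-0.0004,"ty":0.0013,"tz":0,"rx":0,"ry":0,"rz":0.144,"claw":1},
    {"tx":-0.0005,"ty":0.0016,"tz":0,"rx":0,"ry":0,"rz":0.18,"claw":1},
  ],
)

```text
t: 30.3
ee_pos: [0.574, -0.0347, 0.1216]
eef_rot: [[0.895, -0.447, -0.0], [-0.447, -0.895, -0.0], [-0.0, 0.0, -1.0]]
contact_force: [-1.0, -1.2, -1.2]
finger_gap: 0.0097
gripper_force: 51.6
```

```bash
python3 avg.py 3; python3 st.py
```

```text
30.45 pos [ 0.574   -0.03469  0.12158] F/T tool mean [   0.97    1.64    0.76 -280.88   99.05  -36.76] std [ 0.51  0.33  0.27  6.82 36.87 27.52] yaw -0.4563
30.45 [ 0.57401 -0.03464  0.12156] F [ 0.1  -1.84 -0.59] T [-0.28   0.072  0.009] Ftool [0.9  1.61 0.59] Ttool [-0.2827  0.0588 -0.0088] q6 1.878 yaw -0.4563
```

move_arm(
  increments=[
    {"tx":-0.0001,"ty":0.0006,"tz":0,"rx":0,"ry":0,"rz":0.036,"claw":1},
    {"tx":-0.0002,"ty":0.001,"tz":0,"rx":0,"ry":0,"rz":0.072,"claw":1},
    {"tx":-0.0003,"ty":0.0014,"tz":0,"rx":0,"ry":0,"rz":0.108,"claw":1},
    {"tx":-0.0003,"ty":0.0018,"tz":0,"rx":0,"ry":0,"rz":0.144,"claw":1},
    {"tx":-0.0003,"ty":0.0018,"tz":0,"rx":0,"ry":0,"rz":0.149,"claw":1},
  ],
)

```text
t: 30.87
ee_pos: [0.5734, -0.0354, 0.1216]
eef_rot: [[0.598, -0.801, -0.0], [-0.801, -0.598, -0.0], [-0.0, 0.0, -1.0]]
contact_force: [0.1, -2.1, -1.1]
finger_gap: 0.0094
gripper_force: 51.2
```

move_arm(
  increments=[
    {"tx":0,"ty":0,"tz":0,"rx":0,"ry":0,"rz":0,"claw":1},
    {"tx":0,"ty":0,"tz":0,"rx":0,"ry":0,"rz":0,"claw":1},
  ],
)

```text
t: 31.03
ee_pos: [0.5734, -0.0354, 0.1215]
eef_rot: [[0.603, -0.798, -0.0], [-0.798, -0.603, -0.0], [-0.0, 0.0, -1.0]]
contact_force: [-0.9, -1.7, 0.3]
finger_gap: 0.0095
gripper_force: 51.2
```

```bash
python3 avg.py 2
```

```text
31.13 pos [ 0.57341 -0.03535  0.12154] F/T tool mean [   1.35    1.33    0.5  -303.56  185.81  -95.26] std [ 0.17  0.08  0.05 14.93 33.62  1.66] yaw -0.9261
```

Yellow is done at about 3.14 rad. Now back off, lift and cross to blue, unwinding 180° on the way.

move_arm(
  increments=[
    {"tx":0,"ty":0,"tz":0,"rx":0,"ry":0,"rz":-0.022,"claw":1},
    {"tx":0,"ty":0,"tz":0,"rx":0,"ry":0,"rz":-0.045,"claw":1},
    {"tx":0,"ty":0,"tz":-0.015,"rx":0,"ry":0,"rz":-0.045,"claw":1},
    {"tx":0,"ty":0,"tz":-0.035,"rx":0,"ry":0,"rz":-0.045,"claw":1},
    {"tx":0,"ty":0,"tz":-0.05,"rx":0,"ry":0,"rz":-0.045,"claw":1},
  ],
)

```text
t: 31.55
ee_pos: [0.5739, -0.0352, 0.1533]
eef_rot: [[0.704, -0.71, 0.001], [-0.71, -0.704, 0.0], [0.001, -0.001, -1.0]]
contact_force: [-0.2, 0.2, -1.9]
finger_gap: 0.0097
gripper_force: 49.6
```

move_arm(
  increments=[
    {"tx":-0.066,"ty":0,"tz":0,"rx":0,"ry":0,"rz":-0.036,"claw":1},
    {"tx":-0.133,"ty":0,"tz":0,"rx":0,"ry":0,"rz":-0.072,"claw":1},
    {"tx":-0.2,"ty":0,"tz":0,"rx":0,"ry":0,"rz":-0.108,"claw":1},
    {"tx":-0.267,"ty":-0.001,"tz":0,"rx":0,"ry":0,"rz":-0.144,"claw":1},
    {"tx":-0.332,"ty":-0.001,"tz":0,"rx":0,"ry":0,"rz":-0.18,"claw":1},
  ],
)

```text
t: 31.97
ee_pos: [0.4326, 0.1076, 0.1529]
eef_rot: [[0.976, -0.218, 0.002], [-0.218, -0.976, 0.001], [0.002, -0.001, -1.0]]
contact_force: [0.5, 1.2, -0.3]
finger_gap: 0.0095
gripper_force: 50.3
```

move_arm(
  increments=[
    {"tx":0,"ty":0,"tz":0,"rx":0,"ry":0,"rz":-0.036,"claw":1},
    {"tx":0,"ty":0,"tz":0,"rx":0,"ry":0,"rz":-0.072,"claw":1},
    {"tx":0,"ty":0,"tz":0,"rx":0,"ry":0,"rz":-0.108,"claw":1},
    {"tx":0,"ty":0,"tz":0,"rx":0,"ry":0,"rz":-0.144,"claw":1},
    {"tx":0,"ty":0,"tz":0,"rx":0,"ry":0,"rz":-0.18,"claw":1},
  ],
)

```text
t: 32.38
ee_pos: [0.4341, 0.1068, 0.1532]
eef_rot: [[0.94, 0.34, 0.002], [0.34, -0.94, 0.001], [0.002, 0.0, -1.0]]
contact_force: [-0.1, 0.5, -1.2]
finger_gap: 0.0093
gripper_force: 50.4
```

move_arm(
  increments=[
    {"tx":0,"ty":0,"tz":0,"rx":0,"ry":0,"rz":-0.036,"claw":1},
    {"tx":0,"ty":0,"tz":0,"rx":0,"ry":0,"rz":-0.072,"claw":1},
    {"tx":0,"ty":0,"tz":0,"rx":0,"ry":0,"rz":-0.108,"claw":1},
    {"tx":0,"ty":0,"tz":0,"rx":0,"ry":0,"rz":-0.144,"claw":1},
    {"tx":0,"ty":0,"tz":0,"rx":0,"ry":0,"rz":-0.18,"claw":1},
  ],
)

```text
t: 32.8
ee_pos: [0.4341, 0.1067, 0.1532]
eef_rot: [[0.612, 0.791, 0.002], [0.791, -0.612, 0.001], [0.002, 0.001, -1.0]]
contact_force: [0.2, 0.2, -0.5]
finger_gap: 0.0096
gripper_force: 50.4
```

move_arm(
  increments=[
    {"tx":0,"ty":0,"tz":0,"rx":0,"ry":0,"rz":-0.036,"claw":1},
    {"tx":0,"ty":0,"tz":0,"rx":0,"ry":0,"rz":-0.072,"claw":1},
    {"tx":0,"ty":0,"tz":0,"rx":0,"ry":0,"rz":-0.108,"claw":1},
    {"tx":0,"ty":0,"tz":0,"rx":0,"ry":0,"rz":-0.144,"claw":1},
    {"tx":0,"ty":0,"tz":0,"rx":0,"ry":0,"rz":-0.18,"claw":1},
  ],
)

```text
t: 33.22
ee_pos: [0.4341, 0.1067, 0.1531]
eef_rot: [[0.093, 0.996, 0.002], [0.996, -0.093, 0.001], [0.001, 0.002, -1.0]]
contact_force: [0.6, -0.2, -1.1]
finger_gap: 0.0098
gripper_force: 50.4
```

move_arm(
  increments=[
    {"tx":0,"ty":0,"tz":0,"rx":0,"ry":0,"rz":-0.036,"claw":1},
    {"tx":0,"ty":0,"tz":0,"rx":0,"ry":0,"rz":-0.072,"claw":1},
    {"tx":0,"ty":0,"tz":0,"rx":0,"ry":0,"rz":-0.108,"claw":1},
    {"tx":0,"ty":0,"tz":0,"rx":0,"ry":0,"rz":-0.144,"claw":1},
    {"tx":0,"ty":0,"tz":0,"rx":0,"ry":0,"rz":-0.18,"claw":1},
  ],
)

```text
t: 33.63
ee_pos: [0.4341, 0.1067, 0.1531]
eef_rot: [[-0.455, 0.89, 0.002], [0.89, 0.455, 0.001], [-0.0, 0.002, -1.0]]
contact_force: [0.7, 0.6, -0.5]
finger_gap: 0.0094
gripper_force: 50.4
```

move_arm(
  increments=[
    {"tx":0,"ty":0,"tz":0,"rx":0,"ry":0,"rz":-0.036,"claw":1},
    {"tx":0,"ty":0,"tz":0,"rx":0,"ry":0,"rz":-0.072,"claw":1},
    {"tx":0,"ty":0,"tz":0,"rx":0,"ry":0,"rz":-0.1,"claw":1},
    {"tx":0,"ty":0,"tz":0,"rx":0,"ry":0,"rz":-0.1,"claw":1},
    {"tx":0,"ty":0,"tz":0,"rx":0,"ry":0,"rz":-0.1,"claw":1},
  ],
)

```text
t: 34.05
ee_pos: [0.434, 0.1066, 0.1527]
eef_rot: [[-0.702, 0.712, 0.002], [0.712, 0.702, 0.0], [-0.001, 0.002, -1.0]]
contact_force: [-0.6, 0.5, 0.4]
finger_gap: 0.0099
gripper_force: 50.4
```

Run:
```python
from h import *
S=cam("scene");T=cam("top");s=sense()
R=s["eef_rot"];print(s["t"],s["ee_pos"],"yaw",np.arctan2(R[1,0],R[0,0]),s["qpos"][5])
p=np.array(s["ee_pos"])-[0,0,.039]+np.array(R)[:,0]*-.0018;print(proj(S,p),proj(T,p))
a=cv2.resize(S["img"][140:180,312:352],None,fx=10,fy=10,interpolation=cv2.INTER_CUBIC)
b=cv2.resize(T["img"][155:205,245:325],None,fx=5,fy=8,interpolation=cv2.INTER_CUBIC)
b=cv2.resize(T["img"][168:208,295:335],None,fx=10,fy=10,interpolation=cv2.INTER_CUBIC)
cv2.imwrite("pics/b1.png",np.hstack([a,b]))
```

```text
34.15 [0.4338003  0.10653528 0.1522277 ] yaw 2.3495547431444166 -0.6529261817494886
[333.93470965 153.13159204] [268.10523111 228.56330948]
```

View pics/b1.png

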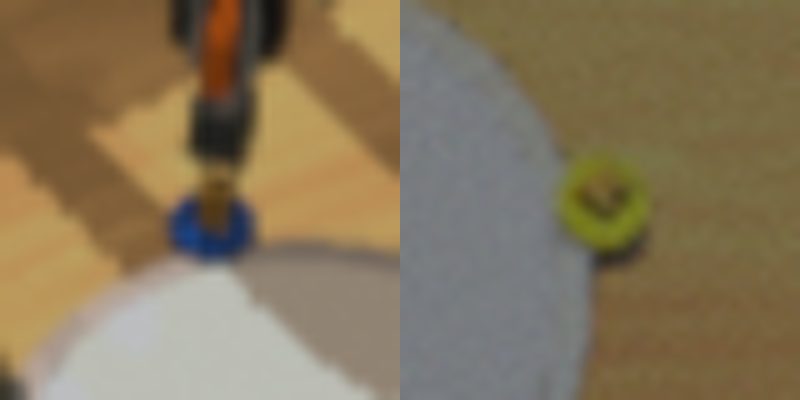

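Blue: the socket (column about 334) sits over the collar and head (about 333.4), which is right once the camera lean is allowed for. The yellow line points down-right, a half turn. Correct slightly, press gently, and raster with a wider tx span.

move_arm(
  increments=[
    {"tx":0.0005,"ty":-0.0015,"tz":0.015,"rx":0,"ry":0,"rz":-0.0037,"claw":1},
    {"tx":0.0005,"ty":-0.0015,"tz":0.025,"rx":0,"ry":0,"rz":-0.0037,"claw":1},
    {"tx":0.0005,"ty":-0.0015,"tz":0.033,"rx":0,"ry":0,"rz":-0.0037,"claw":1},
    {"tx":0.0005,"ty":-0.0015,"tz":0.04,"rx":0,"ry":0,"rz":-0.0037,"claw":1},
    {"tx":0.0005,"ty":-0.0015,"tz":0.04,"rx":0,"ry":0,"rz":-0.0037,"claw":1},
  ],
)

```text
t: 34.57
ee_pos: [0.4318, 0.1059, 0.1259]
eef_rot: [[-0.713, 0.702, -0.002], [0.702, 0.713, -0.0], [0.001, -0.002, -1.0]]
contact_force: [1.5, -0.7, -1.8]
finger_gap: 0.0095
gripper_force: 50.0
```

move_arm(
  increments=[
    {"tx":0,"ty":0,"tz":0,"rx":0,"ry":0,"rz":0,"claw":1},
    {"tx":0,"ty":0,"tz":0,"rx":0,"ry":0,"rz":0,"claw":1},
  ],
)

```text
t: 34.73
ee_pos: [0.4327, 0.106, 0.1275]
eef_rot: [[-0.713, 0.701, -0.0], [0.701, 0.713, -0.0], [0.0, -0.0, -1.0]]
contact_force: [-0.0, 0.0, -1.5]
finger_gap: 0.0092
gripper_force: 50.0
```

move_arm(
  increments=[
    {"tx":0.0013,"ty":0,"tz":0,"rx":0,"ry":0,"rz":0,"claw":1},
    {"tx":0.0026,"ty":0,"tz":0,"rx":0,"ry":0,"rz":0,"claw":1},
    {"tx":0.004,"ty":0,"tz":0,"rx":0,"ry":0,"rz":0,"claw":1},
    {"tx":0.004,"ty":0,"tz":0,"rx":0,"ry":0,"rz":0,"claw":1},
  ],
)

```text
t: 35.07
ee_pos: [0.4313, 0.1076, 0.1278]
eef_rot: [[-0.713, 0.701, 0.001], [0.701, 0.713, -0.0], [-0.001, 0.001, -1.0]]
contact_force: [1.5, -1.6, -1.3]
finger_gap: 0.0094
gripper_force: 50.0
```

```bash
python3 st.py
```

```text
35.07 [0.43131 0.10757 0.12784] F [ 1.51 -1.64 -1.35] T [-0.313 -0.352  0.005] Ftool [-2.22 -0.11  1.35] Ttool [-0.0235 -0.4707 -0.0052] q6 -0.664 yaw 2.3645
```

move_arm(
  increments=[
    {"tx":-0.004,"ty":0,"tz":0,"rx":0,"ry":0,"rz":0,"claw":1},
    {"tx":-0.0053,"ty":0,"tz":0,"rx":0,"ry":0,"rz":0,"claw":1},
    {"tx":-0.0066,"ty":0,"tz":0,"rx":0,"ry":0,"rz":0,"claw":1},
    {"tx":-0.008,"ty":0,"tz":0,"rx":0,"ry":0,"rz":0,"claw":1},
    {"tx":-0.008,"ty":0,"tz":0,"rx":0,"ry":0,"rz":0,"claw":1},
  ],
)

```text
t: 35.48
ee_pos: [0.4341, 0.1045, 0.1274]
eef_rot: [[-0.713, 0.701, -0.001], [0.701, 0.713, 0.001], [0.001, -0.0, -1.0]]
contact_force: [-1.8, 1.7, 0.5]
finger_gap: 0.0093
gripper_force: 50.2
```

```bash
python3 st.py
```

```text
35.48 [0.4341  0.10455 0.1274 ] F [-1.78  1.73  0.46] T [0.451 0.371 0.003] Ftool [ 2.48 -0.01 -0.46] Ttool [-0.0613  0.5811 -0.0028] q6 -0.673 yaw 2.3644
```

Blue engaged straight away, with the tx play centred near +0.15. Centre and seat deeper.

move_arm(
  increments=[
    {"tx":0.0042,"ty":0,"tz":0,"rx":0,"ry":0,"rz":0,"claw":1},
    {"tx":0.0042,"ty":0,"tz":0.005,"rx":0,"ry":0,"rz":0,"claw":1},
    {"tx":0.0042,"ty":0,"tz":0.011,"rx":0,"ry":0,"rz":0,"claw":1},
    {"tx":0.0042,"ty":0,"tz":0.011,"rx":0,"ry":0,"rz":0,"claw":1},
    {"tx":0.0042,"ty":0,"tz":0.011,"rx":0,"ry":0,"rz":0,"claw":1},
  ],
)

```text
t: 35.9
ee_pos: [0.4322, 0.106, 0.1204]
eef_rot: [[-0.713, 0.701, -0.001], [0.701, 0.713, -0.0], [0.0, -0.001, -1.0]]
contact_force: [1.3, -0.1, -0.7]
finger_gap: 0.0095
gripper_force: 50.1
```

```bash
python3 avg.py 3
```

```text
36.05 pos [0.43253 0.10601 0.1208 ] F/T tool mean [  0.25   0.05   1.3  -46.4    1.93 -14.94] std [ 0.55  0.47  0.35 12.62  5.75 26.5 ] yaw 2.3644
```

move_arm(
  increments=[
    {"tx":-0.0001,"ty":0.0003,"tz":0,"rx":0,"ry":0,"rz":0.036,"claw":1},
    {"tx":-0.0002,"ty":0.0006,"tz":0,"rx":0,"ry":0,"rz":0.072,"claw":1},
    {"tx":-0.0003,"ty":0.001,"tz":0,"rx":0,"ry":0,"rz":0.108,"claw":1},
    {"tx":-0.0004,"ty":0.0013,"tz":0,"rx":0,"ry":0,"rz":0.144,"claw":1},
    {"tx":-0.0005,"ty":0.0016,"tz":0,"rx":0,"ry":0,"rz":0.18,"claw":1},
  ],
)

```text
t: 36.47
ee_pos: [0.4337, 0.1066, 0.121]
eef_rot: [[-0.221, 0.975, 0.001], [0.975, 0.221, 0.0], [-0.0, 0.001, -1.0]]
contact_force: [0.8, 0.8, -1.9]
finger_gap: 0.0098
gripper_force: 51.8
```

move_arm(
  increments=[
    {"tx":-0.0001,"ty":0.0003,"tz":0,"rx":0,"ry":0,"rz":0.036,"claw":1},
    {"tx":-0.0002,"ty":0.0006,"tz":0,"rx":0,"ry":0,"rz":0.072,"claw":1},
    {"tx":-0.0003,"ty":0.001,"tz":0,"rx":0,"ry":0,"rz":0.108,"claw":1},
    {"tx":-0.0004,"ty":0.0013,"tz":0,"rx":0,"ry":0,"rz":0.144,"claw":1},
    {"tx":-0.0005,"ty":0.0016,"tz":0,"rx":0,"ry":0,"rz":0.18,"claw":1},
  ],
)

```text
t: 36.88
ee_pos: [0.4348, 0.1064, 0.1211]
eef_rot: [[0.336, 0.942, 0.001], [0.942, -0.336, -0.0], [0.0, 0.001, -1.0]]
contact_force: [1.7, -0.5, -1.0]
finger_gap: 0.0097
gripper_force: 51.9
```

```bash
python3 st.py
```

```text
36.88 [0.43479 0.10644 0.1211 ] F [ 1.7  -0.51 -1.05] T [-0.022 -0.207  0.104] Ftool [0.09 1.78 1.05] Ttool [-0.2022  0.0485 -0.1037] q6 0.468 yaw 1.2279
```

move_arm(
  increments=[
    {"tx":-0.0001,"ty":0.0003,"tz":0,"rx":0,"ry":0,"rz":0.036,"claw":1},
    {"tx":-0.0002,"ty":0.0006,"tz":0,"rx":0,"ry":0,"rz":0.072,"claw":1},
    {"tx":-0.0003,"ty":0.001,"tz":0,"rx":0,"ry":0,"rz":0.108,"claw":1},
    {"tx":-0.0004,"ty":0.0013,"tz":0,"rx":0,"ry":0,"rz":0.144,"claw":1},
    {"tx":-0.0005,"ty":0.0016,"tz":0,"rx":0,"ry":0,"rz":0.18,"claw":1},
  ],
)

```text
t: 37.3
ee_pos: [0.4356, 0.1058, 0.1211]
eef_rot: [[0.788, 0.615, 0.001], [0.615, -0.788, -0.0], [0.001, 0.001, -1.0]]
contact_force: [1.3, -0.1, -2.0]
finger_gap: 0.0096
gripper_force: 52.0
```

move_arm(
  increments=[
    {"tx":0,"ty":0,"tz":0,"rx":0,"ry":0,"rz":0.007,"claw":1},
    {"tx":0,"ty":0,"tz":0,"rx":0,"ry":0,"rz":0.007,"claw":1},
    {"tx":0,"ty":0,"tz":0,"rx":0,"ry":0,"rz":0.007,"claw":1},
  ],
)

```text
t: 37.55
ee_pos: [0.4355, 0.1058, 0.1211]
eef_rot: [[0.796, 0.605, 0.001], [0.605, -0.796, -0.0], [0.0, 0.0, -1.0]]
contact_force: [0.6, -1.3, -1.5]
finger_gap: 0.0095
gripper_force: 51.5
```

```bash
python3 avg.py 2
```

```text
37.65 pos [0.43547 0.10581 0.12106] F/T tool mean [   0.35    2.2     1.2  -335.47  136.89  -73.87] std [6.000e-02 4.200e-01 1.000e-02 1.640e+01 1.947e+01 8.330e+00] yaw 0.6485
```

Blue is done at about 1.57 rad. Back off, lift, and carry the key to the holder.

move_arm(
  increments=[
    {"tx":0,"ty":0,"tz":0,"rx":0,"ry":0,"rz":-0.022,"claw":1},
    {"tx":0,"ty":0,"tz":0,"rx":0,"ry":0,"rz":-0.045,"claw":1},
    {"tx":0,"ty":0,"tz":-0.02,"rx":0,"ry":0,"rz":-0.045,"claw":1},
    {"tx":0,"ty":0,"tz":-0.07,"rx":0,"ry":0,"rz":-0.045,"claw":1},
    {"tx":0,"ty":0,"tz":-0.13,"rx":0,"ry":0,"rz":-0.045,"claw":1},
  ],
)

```text
t: 38.07
ee_pos: [0.433, 0.1057, 0.198]
eef_rot: [[0.707, 0.708, -0.006], [0.708, -0.707, -0.0], [-0.004, -0.004, -1.0]]
contact_force: [1.6, -0.5, -0.8]
finger_gap: 0.0092
gripper_force: 49.7
```

move_arm(
  increments=[
    {"tx":-0.025,"ty":0.039,"tz":0,"rx":0,"ry":0,"rz":0,"claw":1},
    {"tx":-0.05,"ty":0.077,"tz":0,"rx":0,"ry":0,"rz":0,"claw":1},
    {"tx":-0.075,"ty":0.116,"tz":0,"rx":0,"ry":0,"rz":0,"claw":1},
    {"tx":-0.1,"ty":0.155,"tz":0,"rx":0,"ry":0,"rz":0,"claw":1},
    {"tx":-0.1257,"ty":0.1934,"tz":0,"rx":0,"ry":0,"rz":0,"claw":1},
  ],
)

```text
t: 38.48
ee_pos: [0.4644, -0.0305, 0.2001]
eef_rot: [[0.706, 0.708, 0.001], [0.708, -0.706, 0.0], [0.001, 0.001, -1.0]]
contact_force: [1.4, 0.7, -0.2]
finger_gap: 0.0095
gripper_force: 49.8
```

move_arm(
  increments=[
    {"tx":-0.025,"ty":0.039,"tz":0,"rx":0,"ry":0,"rz":0,"claw":1},
    {"tx":-0.05,"ty":0.077,"tz":0,"rx":0,"ry":0,"rz":0,"claw":1},
    {"tx":-0.075,"ty":0.116,"tz":0,"rx":0,"ry":0,"rz":0,"claw":1},
    {"tx":-0.1,"ty":0.155,"tz":0,"rx":0,"ry":0,"rz":0,"claw":1},
    {"tx":-0.1257,"ty":0.1934,"tz":0,"rx":0,"ry":0,"rz":0,"claw":1},
  ],
)

```text
t: 38.9
ee_pos: [0.4934, -0.1661, 0.1999]
eef_rot: [[0.707, 0.707, 0.001], [0.707, -0.707, 0.0], [0.0, 0.0, -1.0]]
contact_force: [0.3, -0.5, -1.2]
finger_gap: 0.0096
gripper_force: 49.8
```

move_arm(
  increments=[
    {"tx":-0.025,"ty":0.039,"tz":0,"rx":0,"ry":0,"rz":0.03,"claw":1},
    {"tx":-0.05,"ty":0.077,"tz":0,"rx":0,"ry":0,"rz":0.06,"claw":1},
    {"tx":-0.075,"ty":0.116,"tz":0,"rx":0,"ry":0,"rz":0.09,"claw":1},
    {"tx":-0.1,"ty":0.155,"tz":0,"rx":0,"ry":0,"rz":0.12,"claw":1},
    {"tx":-0.1257,"ty":0.1934,"tz":0,"rx":0,"ry":0,"rz":0.15,"claw":1},
  ],
)

```text
t: 39.32
ee_pos: [0.5224, -0.3013, 0.1998]
eef_rot: [[0.952, 0.305, 0.0], [0.305, -0.952, 0.0], [0.0, -0.0, -1.0]]
contact_force: [-0.4, 0.5, 0.2]
finger_gap: 0.0093
gripper_force: 49.3
```

move_arm(
  increments=[
    {"tx":0,"ty":0,"tz":0,"rx":0,"ry":0,"rz":0,"claw":1},
    {"tx":0,"ty":0,"tz":0,"rx":0,"ry":0,"rz":0,"claw":1},
    {"tx":0,"ty":0,"tz":0,"rx":0,"ry":0,"rz":0,"claw":1},
  ],
)

```text
t: 39.57
ee_pos: [0.5221, -0.2998, 0.1993]
eef_rot: [[0.95, 0.311, -0.0], [0.311, -0.95, 0.001], [0.0, -0.001, -1.0]]
contact_force: [-0.1, 0.1, -0.7]
finger_gap: 0.0095
gripper_force: 49.3
```

```bash
python3 avg.py 2
python3 - <<'E'
from h import *
T=cam("top")
a=cv2.resize(T["img"][210:250,250:290],None,fx=10,fy=10,interpolation=cv2.INTER_CUBIC)
b=cv2.resize(T["img"][152:192,236:276],None,fx=10,fy=10,interpolation=cv2.INTER_CUBIC)
cv2.imwrite("pics/b2.png",np.hstack([a,b]))
E
```

```text
39.67 pos [ 0.52222 -0.29926  0.19925] F/T tool mean [  0.43  -0.47   0.93 -13.53   1.66 -23.09] std [1.000e-02 5.500e-01 4.500e-01 1.150e+01 3.780e+00 1.892e+01] yaw 0.3173
```

View pics/b2.png

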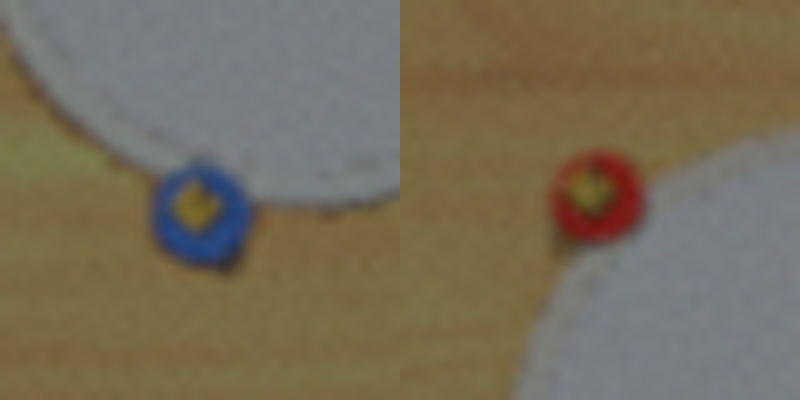

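Blue and red heads sit square in their collars at the expected 45° (blue near (197,205) and red near (592,190) in the crops). Lowering the key into the pocket.

move_arm(
  increments=[
    {"tx":0.0015,"ty":0.0019,"tz":0.05,"rx":0,"ry":0,"rz":0,"claw":1},
    {"tx":0.0015,"ty":0.0019,"tz":0.1,"rx":0,"ry":0,"rz":0,"claw":1},
    {"tx":0.0015,"ty":0.0019,"tz":0.15,"rx":0,"ry":0,"rz":0,"claw":1},
    {"tx":0.0015,"ty":0.0019,"tz":0.19,"rx":0,"ry":0,"rz":0,"claw":1},
    {"tx":0.0015,"ty":0.0019,"tz":0.205,"rx":0,"ry":0,"rz":0,"claw":1},
  ],
)

```text
t: 40.13
ee_pos: [0.5211, -0.2983, 0.0716]
eef_rot: [[0.95, 0.312, -0.005], [0.312, -0.95, 0.004], [-0.004, -0.005, -1.0]]
contact_force: [-1.1, 0.5, -1.6]
finger_gap: 0.0096
gripper_force: 49.3
```

move_arm(
  increments=[
    {"tx":0,"ty":0,"tz":0,"rx":0,"ry":0,"rz":0,"claw":1},
    {"tx":0,"ty":0,"tz":0.009,"rx":0,"ry":0,"rz":0,"claw":1},
    {"tx":0,"ty":0,"tz":0.018,"rx":0,"ry":0,"rz":0,"claw":1},
    {"tx":0,"ty":0,"tz":0.025,"rx":0,"ry":0,"rz":0,"claw":1},
    {"tx":0,"ty":0,"tz":0.025,"rx":0,"ry":0,"rz":0,"claw":1},
  ],
)

```text
t: 40.55
ee_pos: [0.5237, -0.301, 0.0612]
eef_rot: [[0.95, 0.311, 0.001], [0.311, -0.95, -0.0], [0.0, 0.001, -1.0]]
contact_force: [-0.3, 0.4, -2.0]
finger_gap: 0.0096
gripper_force: 49.3
```

```bash
python3 avg.py 2
```

```text
40.65 pos [ 0.52371 -0.30109  0.06144] F/T tool mean [  0.25  -0.13   0.71 -49.27  -2.13 -12.03] std [ 0.45  0.54  0.2  29.72 12.32 14.88] yaw 0.3161
```

No contact with the mouth already 3–4 mm inside the pocket. Go down to the floor gently.

move_arm(
  increments=[
    {"tx":0,"ty":0,"tz":0.008,"rx":0,"ry":0,"rz":0,"claw":1},
    {"tx":0,"ty":0,"tz":0.016,"rx":0,"ry":0,"rz":0,"claw":1},
    {"tx":0,"ty":0,"tz":0.024,"rx":0,"ry":0,"rz":0,"claw":1},
    {"tx":0,"ty":0,"tz":0.0265,"rx":0,"ry":0,"rz":0,"claw":1},
    {"tx":0,"ty":0,"tz":0.0265,"rx":0,"ry":0,"rz":0,"claw":1},
  ],
)

```text
t: 41.07
ee_pos: [0.5233, -0.3009, 0.0449]
eef_rot: [[0.95, 0.311, -0.0], [0.311, -0.95, 0.0], [-0.0, -0.0, -1.0]]
contact_force: [-0.5, 1.2, 0.9]
finger_gap: 0.0093
gripper_force: 50.3
```

move_arm(
  increments=[
    {"tx":0,"ty":0,"tz":0,"rx":0,"ry":0,"rz":0,"claw":1},
    {"tx":0,"ty":0,"tz":0,"rx":0,"ry":0,"rz":0,"claw":1},
  ],
)

```text
t: 41.23
ee_pos: [0.5233, -0.3009, 0.0449]
eef_rot: [[0.95, 0.311, -0.0], [0.311, -0.95, 0.0], [-0.0, -0.0, -1.0]]
contact_force: [-0.8, 0.3, 0.8]
finger_gap: 0.0097
gripper_force: 50.3
```

```bash
python3 avg.py 2
```

```text
41.33 pos [ 0.52331 -0.30088  0.04488] F/T tool mean [-1.8600e+00  1.0000e-02 -9.0000e-01  1.1709e+02 -2.0047e+02  1.7540e+01] std [ 0.07  0.05  0.65 36.16 16.94 12.48] yaw 0.3161
```

The key is standing on the floor with about 2 N. Release and retreat.

move_arm(
  increments=[
    {"tx":0,"ty":0,"tz":0,"rx":0,"ry":0,"rz":0,"claw":0.85},
    {"tx":0,"ty":0,"tz":0,"rx":0,"ry":0,"rz":0,"claw":0.7},
    {"tx":0,"ty":0,"tz":0,"rx":0,"ry":0,"rz":0,"claw":0.5},
    {"tx":0,"ty":0,"tz":0,"rx":0,"ry":0,"rz":0,"claw":0.4},
    {"tx":0,"ty":0,"tz":0,"rx":0,"ry":0,"rz":0,"claw":0.4},
  ],
  grip_force=20,
)

```text
t: 41.75
ee_pos: [0.5235, -0.3009, 0.045]
eef_rot: [[0.95, 0.311, 0.0], [0.311, -0.95, -0.0], [0.0, 0.0, -1.0]]
contact_force: [-0.3, 0.3, 0.2]
finger_gap: 0.0512
gripper_force: 0.0
```

move_arm(
  increments=[
    {"tx":0,"ty":0,"tz":-0.02,"rx":0,"ry":0,"rz":0,"claw":0.4},
    {"tx":0,"ty":0,"tz":-0.06,"rx":0,"ry":0,"rz":0,"claw":0.4},
    {"tx":0,"ty":0,"tz":-0.12,"rx":0,"ry":0,"rz":0,"claw":0.4},
    {"tx":0,"ty":0,"tz":-0.18,"rx":0,"ry":0,"rz":0,"claw":0.4},
    {"tx":0,"ty":0,"tz":-0.24,"rx":0,"ry":0,"rz":0,"claw":0.4},
  ],
)

```text
t: 42.17
ee_pos: [0.5231, -0.3007, 0.1913]
eef_rot: [[0.95, 0.311, -0.0], [0.311, -0.95, 0.0], [-0.0, -0.0, -1.0]]
contact_force: [0.9, -0.8, -0.5]
finger_gap: 0.0513
gripper_force: 0.0
```

move_arm(
  increments=[
    {"tx":-0.05,"ty":0.03,"tz":0,"rx":0,"ry":0,"rz":0,"claw":0.4},
    {"tx":-0.1,"ty":0.06,"tz":0,"rx":0,"ry":0,"rz":0,"claw":0.4},
    {"tx":-0.15,"ty":0.09,"tz":0,"rx":0,"ry":0,"rz":0,"claw":0.4},
    {"tx":-0.2,"ty":0.12,"tz":0,"rx":0,"ry":0,"rz":0,"claw":0.4},
    {"tx":-0.25,"ty":0.15,"tz":0,"rx":0,"ry":0,"rz":0,"claw":0.4},
  ],
)

```text
t: 42.58
ee_pos: [0.4078, -0.4341, 0.1904]
eef_rot: [[0.95, 0.311, 0.001], [0.311, -0.95, -0.001], [0.0, 0.001, -1.0]]
contact_force: [-0.9, -0.1, -0.2]
finger_gap: 0.0514
gripper_force: 0.0
```

move_arm(
  increments=[
    {"tx":0,"ty":0,"tz":0,"rx":0,"ry":0,"rz":0,"claw":0.4},
    {"tx":0,"ty":0,"tz":0,"rx":0,"ry":0,"rz":0,"claw":0.4},
    {"tx":0,"ty":0,"tz":0,"rx":0,"ry":0,"rz":0,"claw":0.4},
  ],
)

```text
t: 42.83
ee_pos: [0.4091, -0.433, 0.1897]
eef_rot: [[0.951, 0.31, 0.001], [0.31, -0.951, -0.0], [0.001, 0.0, -1.0]]
contact_force: [0.3, 0.0, 0.1]
finger_gap: 0.0512
gripper_force: 0.0
```

Run:
```python
from h import *
S=cam("scene");T=cam("top");s=sense();print(s["t"],s["ee_pos"],s["contact_force"])
a=cv2.resize(S["img"][216:256,218:258],None,fx=5,fy=5,interpolation=cv2.INTER_CUBIC)
b=cv2.resize(T["img"][187:227,378:418],None,fx=5,fy=5,interpolation=cv2.INTER_CUBIC)
c=cv2.resize(T["img"][150:250,230:330],(400,400),interpolation=cv2.INTER_CUBIC)
cv2.imwrite("pics/f.png",np.hstack([np.vstack([a,b]),c]))
```

```text
42.9333 [ 0.40971548 -0.4322161   0.18937059] [-0.05121482  0.40704525 -0.04253244]
```

View pics/f.png

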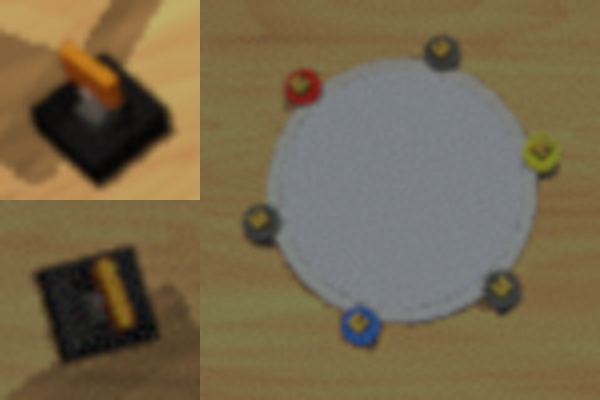

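The final picture shows the key upright in the holder in both views (scene crop at about (90,75), top crop at (115,295)). All six heads are up in their collars and the arm is clear, so I'm handing in.

```bash
python3 -c "
from cell import ticket
print(ticket.close_job())"
```

```text
the job is handed in; nothing more can be done
None
```

Job handed in at about 43 s: going by the key's angle, red turned about 1.57 rad, yellow 3.14 and blue 1.57 clockwise in that order; the greys were never touched, and the key stands upright and released in its holder.

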